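# Ready the nut mill on the sweet stall

### The job

Get the nut mill ready for service: fit the loose drive wheel on the mill's star-shaped drive, turning it until the teeth mesh and pushing it fully home, and wind it clockwise (seen from above) to its stop. Then tip all the walnuts from the blue tote into the mill's hopper and stand the empty tote upright on the counter again. Hang every measuring cup mouth-down on its own sloping drain-rack peg, pushed on until the peg's end meets the cup's bottom (the cups may be hung at any time), and leave the bystanders where they are.

Things in the scene. Friction and masses are not known exactly. Their poses are not given: they have to be found in the camera images.
- wheel_c (a point): centre of the loose drive wheel (300 g, 72 mm tall), 36 mm above its tooth ends, z up: grey disc 86 mm across with six lobes, black ticks, brass teeth below. Orange grip bar on top, along x: 60 long, 18 thick, from 2 to 36 mm above this point; disc from 6 below to 2 above it. Six teeth fill the lowest 30 mm: 8 wide, radius 18 to 39, at 30, 90, 150.. degrees from x, under the ticks.
- drive_home (a point): where wheel_c lies when fully home: on the drive's upright axis, 36 mm above its dark base plate (94 above the counter). On the plate: cone-topped pilot post (33 across, 21 at its tip, 28 tall) and a brass six-armed star, arms 7 wide, radius 33, 14 tall, at 0, 60.. degrees from x (red dash). Meshes when wheel x and this x agree within 5 degrees, modulo 60; else the wheel stands 14 mm high. Turns with the drive.
- drive (a joint): turn of the mill's drive, rad: grows clockwise seen from above, stops at 0 and at 1.5 (its clockwise stop); stiff (0.22 N m of friction), stays where left. Play between wheel and star: about 0.1 rad either way, under 2 mm sideways.
- hopper (a point): centre of the mouth of the mill's square steel hopper, at its rim, 150 mm above the counter. Mouth about 160 x 160 mm inside, sides along x and y; walls slope to a 100 mm floor 70 mm below. The drive's axis is 200 mm away along this point's -y. The white mill is bolted down: base 190 (x) by 360 (y) by 50 mm, its middle 90 mm along -y from the hopper.
- tote_grip (a point): middle of the grey grip bar of the loose blue tote (250 g) holding the walnuts; bar along y, 120 long, 14 thick (x), 22 high, its middle 100 mm above the tote's underside, z up. Tote 120 wide (y), sides 45 high from x = -70 to +90, wall at the -x end; at +x only a ramp from the floor (x = 60) to a lip at x = 95, 20 mm up. Tipped some 50 degrees towards +x, the walnuts roll out.
- rack: the fixed drain rack, origin on the counter under its low dark wooden bar (16 thick, 250 long along y, top 62 mm up). Three steel pegs, 12 thick, rise from the bar (roots 60 mm up, y = -95, 0, 95) at 45 degrees, along (0.707, 0, 0.707) in this frame: x is level, away from the robot. A 10 mm drip plate lies below, x = -25 to 85
- nut0_c (a point): centre of a brown walnut in its shell, about 35 mm across, 16 g; starts in the tote (may be absent)
- nut1_c (a point): centre of a brown walnut in its shell, about 35 mm across, 16 g; starts in the tote (may be absent)
- nut2_c (a point): centre of a brown walnut in its shell, about 35 mm across, 16 g; starts in the tote (may be absent)
- nut3_c (a point): centre of a brown walnut in its shell, about 35 mm across, 16 g; starts in the tote (may be absent)
- nut4_c (a point): centre of a brown walnut in its shell, about 35 mm across, 16 g; starts in the tote (may be absent)
- nut5_c (a point): centre of a brown walnut in its shell, about 35 mm across, 16 g; starts in the tote (may be absent)
- cup0_c (a point): centre of the green square measuring cup with a white line round its mouth (70 g, may be absent): 84 mm long along x, 48 x 48 mm outside, walls and bottom 4 mm thick. Mouth at the -x end, bottom at +x, 42 mm from this centre. Starts lying on one side, mouth more or less towards the robot
- cup0_b (a point): centre of the inner face of the green cup's bottom, 39 mm along the cup's +x from its centre
- cup1_c (a point): centre of the red square measuring cup with a white line round its mouth (70 g, may be absent): 84 mm long along x, 48 x 48 mm outside, walls and bottom 4 mm thick. Mouth at the -x end, bottom at +x, 42 mm from this centre. Starts lying on one side, mouth more or less towards the robot
- cup1_b (a point): centre of the inner face of the red cup's bottom, 39 mm along the cup's +x from its centre
- cup2_c (a point): centre of the yellow square measuring cup with a white line round its mouth (70 g, may be absent): 84 mm long along x, 48 x 48 mm outside, walls and bottom 4 mm thick. Mouth at the -x end, bottom at +x, 42 mm from this centre. Starts lying on one side, mouth more or less towards the robot
- cup2_b (a point): centre of the inner face of the yellow cup's bottom, 39 mm along the cup's +x from its centre
- peg0 (a point): end of a drain-rack peg, 127 mm above the counter, 95 mm along the peg from its root (the round end reaches 6 mm further); axes as the rack's. A hung cup has the peg inside it, its bottom resting on the peg's end, its mouth pointing down the slope
- peg1 (a point): end of a drain-rack peg, 127 mm above the counter, 95 mm along the peg from its root (the round end reaches 6 mm further); axes as the rack's. A hung cup has the peg inside it, its bottom resting on the peg's end, its mouth pointing down the slope
- peg2 (a point): end of a drain-rack peg, 127 mm above the counter, 95 mm along the peg from its root (the round end reaches 6 mm further); axes as the rack's. A hung cup has the peg inside it, its bottom resting on the peg's end, its mouth pointing down the slope
- cases: bystander: stack of paper baking cases, 62 mm across, 66 mm tall; origin at the centre of its underside
- tongs: bystander: steel tongs lying flat, 150 mm long, 10 mm high; origin at the centre of its underside

How it is judged:
On the way, in this order (a step that is already met when the one before it is completed fails the run):
1. the drive wheel is meshed and fully home on the drive (distance between wheel_c and drive_home below 0.006 m), for 0.2 s.
2. the wheel, still home, is wound clockwise to the stop (distance between wheel_c and drive_home below 0.006 m and value of joint drive above 1.35 rad), for 0.2 s.
3. all walnuts are in the hopper (x of nut0_c in the frame of hopper between -0.075 and 0.075 m and y of nut0_c in the frame of hopper between -0.075 and 0.075 m and z of nut0_c in the frame of hopper between -0.08 and 0 m and x of nut1_c in the frame of hopper between -0.075 and 0.075 m and y of nut1_c in the frame of hopper between -0.075 and 0.075 m and z of nut1_c in the frame of hopper between -0.08 and 0 m and x of nut2_c in the frame of hopper between -0.075 and 0.075 m and y of nut2_c in the frame of hopper between -0.075 and 0.075 m and z of nut2_c in the frame of hopper between -0.08 and 0 m and x of nut3_c in the frame of hopper between -0.075 and 0.075 m and y of nut3_c in the frame of hopper between -0.075 and 0.075 m and z of nut3_c in the frame of hopper between -0.08 and 0 m and x of nut4_c in the frame of hopper between -0.075 and 0.075 m and y of nut4_c in the frame of hopper between -0.075 and 0.075 m and z of nut4_c in the frame of hopper between -0.08 and 0 m and x of nut5_c in the frame of hopper between -0.075 and 0.075 m and y of nut5_c in the frame of hopper between -0.075 and 0.075 m and z of nut5_c in the frame of hopper between -0.08 and 0 m), for 0.2 s.
At the end, for the whole second after the job is handed in: wheel within 6 mm of home and wound to within 0.15 rad of the clockwise stop; every walnut centre in the hopper below its rim; tote upright on the counter; every cup on a peg, mouth at least 24 degrees below level, inner bottom within 26 mm of the peg end; all at rest (all of step 2 and all of step 3 and angle between tote_grip's own z axis and vertical below 0.12 rad and height (world z) of tote_grip between 0.094 and 0.106 m and linear speed of each of tote, cup0, cup1, cup2 below 0.03 m/s and (distance between cup0_b and peg0 below 0.026 m or distance between cup0_b and peg1 below 0.026 m or distance between cup0_b and peg2 below 0.026 m) and angle between each of cup0_c, cup1_c, cup2_c's own x axis and vertical below 1.15 rad and (distance between cup1_b and peg0 below 0.026 m or distance between cup1_b and peg1 below 0.026 m or distance between cup1_b and peg2 below 0.026 m) and (distance between cup2_b and peg0 below 0.026 m or distance between cup2_b and peg1 below 0.026 m or distance between cup2_b and peg2 below 0.026 m)); the robot touches nothing.
It fails at once if a bystander is moved more than 40 mm (distance of any of cases, tongs from where it was at the start of the episode above 0.04 m).
Of nut0, nut1, nut2, nut3, nut4, nut5 only 3 to 6 are there at a start; the rules pass over those that are not, and their reading is None.
Of cup0, cup1, cup2 only 2 to 3 are there at a start; the rules pass over those that are not, and their reading is None.
At some moment in a run one of wheel, cup0, cup1, cup2 may be knocked a few centimetres aside while the robot is not near it.
It also fails if it takes over 210 s, if anything falls off the work surface, if the arm or the gripper's body presses on something with over 40 N, if the wrist force passes 120 N, or if a joint passes its speed limit or range.

### The arm

A 6-joint arm with a two-finger parallel gripper is mounted at the origin on the work surface. World frame = base frame: x ahead of the robot, y to its left, z up, the work surface at z = 0. Lengths are in m, angles in rad, forces in N, time in s.
With the tool pointing down it reaches from about 0.4 to 0.825 m from the base axis. Payload 7 kg.
Tool frame: the origin (TCP) lies at the very end of the fingers, on their centre line; the grasp point (between the pads) lies 19 mm behind it; z points along the fingers, y is the direction in which the jaws open and shut (so a half turn about z gives the same grasp; the last joint's range is limited). The gripper opens to 88 mm and grips with 3 to 60 N. Pads are 19 mm wide; open, the fingers measure 130 mm over their backs; the gripper's body (78 mm by 193 mm) begins 47 mm behind the grasp point.
Start: joints at [1.542, 0.359, 0.012, 0, -1.224, -0.288], TCP at [0.21, 0.641, 0.227] pointing down, gripper open.
Joint ranges: [-3.07, 3.07], [-1.43, 2.12], [-1.02, 1.25], [-3.03, 1.67], [-3.05, -0], [-3.03, 3.03]. Speed limits (rad/s): [2.39, 2.39, 3.01, 3.14, 3.14, 3.14].

### API

Orientations are given as a rotation vector (axis times angle).
In Python, from workcell import ctrl, optics gives the robot as it stands.
- The arm moves only by the tool apply_moves, never from a script. Its arguments are lists of equal length, an entry for each row: "dp": the shift along the world's x, y, z in cm, a list of three; "roll": the turn about the world's z in rad. A call has 1 to 20 rows; each row shifts and turns the commanded pose from where the row before left it; what a row does not reach is not made up. A row lasts 1/10 s, in which the tool goes at most 50 mm and 8.59 degrees, less where a joint would pass 70% of its speed; a pose out of reach is approached as far as the arm can. A call with a gripper value outside its range is refused whole. "fingers" is the finger opening in cm, from 0 to 8.76, set as the call begins (left out, the last holds). The fingers move at their own pace and stop on an object; "squeeze" is the grip in N (left out, the last holds). Time passes only in rows, so rows that do not move let the fingers close. It gives the time, the measured TCP pose, the force and the opening at its end, in the units of the state.
- ctrl.observe(): the state, without advancing time (a new reading comes with each control period).
- optics.capture(name): name is "scene" or "top" or "wrist"; returns a dict with "image" (480x640x3 uint8, blue, green, red), "range_z" (480x640 float32, m along the optical axis (not along the pixel's ray), 0 where there is no reading), "fx", "fy", "cx", "cy" (pixels), "R" (3x3) and "t" (3): a world point X has camera coordinates R X + t. Camera axes: x right, y down, z forward; pixel columns grow to the right and rows downward; lengths in m; the calibration is good to about 2 mm. A picture is of the moment at which its call begins.
- ctrl.job_done(): hands the job in, once; it reports no verdict.
The state is a dict: "time_s": time; "joint_positions": joint angles; "qd": joint speeds; "joint_torque": joint torques, N m; "position": TCP position; "orientation": TCP orientation; "force": force on the tool from outside, world axes, zero at the start; "wrist_torque": the same for the moment, N m; "opening": opening from 0.0 (shut) to 1.0 (fully open).
Only numpy, scipy, OpenCV 4.12 (cv2) and the standard library are available. Lean on these libraries where they do the work, as an engineer would, in place of code of your own. Each camera call takes 0.05 s, during which the arm holds its last target.

## Working session

There is one attempt and no reset: what is moved stays moved. The work goes in short steps, Python scripts to look and compute and a tool call to move; the robot and the scene stay as the last step left them, time stands still between calls to the robot, and variables do not carry over. Pictures are saved under pics/ and viewed, and the job is handed in when it is done.

Besides the shell and the picture viewer there is one more tool, called after ">>>" by a JSON object that holds its "fn" and its "kwargs", one argument or row to a line. apply_moves: Moves the arm, as the interface text tells. Its arguments: {"type":"object","properties":{"dp":{"type":"array"},"roll":{"type":"array"},"fingers":{"type":"number"},"squeeze":{"type":"number"}},"required":["dp","roll"]}

I'll start by looking at the scene.

```bash
ls; mkdir -p pics
cat > h.py <<'E'
import numpy as np, cv2
from workcell import ctrl, optics
def cap(n):
    c=optics.capture(n); return c
def wp(c,u,v,z=None):
    """pixel->world by depth, or by plane z"""
    R=np.array(c["R"]);t=np.array(c["t"])
    ray=np.array([(u-c["cx"])/c["fx"],(v-c["cy"])/c["fy"],1.])
    if z is None:
        d=c["range_z"][int(round(v)),int(round(u))]
        return R.T@(ray*d-t)
    o=-R.T@t; r=R.T@ray
    return o+r*(z-o[2])/r[2]
def px(c,X):
    p=np.array(c["R"])@np.array(X)+np.array(c["t"])
    return c["fx"]*p[0]/p[2]+c["cx"],c["fy"]*p[1]/p[2]+c["cy"]
def cloud(c):
    v,u=np.mgrid[0:480,0:640]; d=c["range_z"]
    P=np.stack([(u-c["cx"])/c["fx"]*d,(v-c["cy"])/c["fy"]*d,d],-1)
    return (P-np.array(c["t"]))@np.array(c["R"])
E
python3 - <<'E'
from h import *
import pickle
print(ctrl.observe())
for n in ["scene","top","wrist"]:
    c=cap(n); cv2.imwrite(f"pics/{n}0.png",c["image"]); pickle.dump(c,open(f"{n}0.pkl","wb")); print(n,c["fx"],-np.array(c["R"]).T@c["t"],np.array(c["R"]).round(2).tolist())
E
```

```text
pics
{'time_s': 0.0, 'joint_positions': array([ 1.54206298e+00,  3.59397857e-01,  1.10700238e-02, -3.45322652e-04,
       -1.22408156e+00, -2.88084015e-01]), 'qd': array([-6.15762693e-04,  1.45004735e-03,  5.11979201e-04,  4.22467982e-05,
       -5.14293940e-04,  1.59346867e-03]), 'joint_torque': array([ 7.31876244e-04, -5.82722676e+01,  2.93048984e+01,  6.99690118e+00,
        7.00510878e-03, -1.74358020e-04]), 'position': array([0.21017783, 0.64094139, 0.22562131]), 'orientation': array([ 3.10060844e+00, -4.95500241e-01, -1.77978770e-04]), 'force': array([ 0.04805432,  0.26324726, -0.59873524]), 'wrist_torque': array([-0.00564638, -0.01058999, -0.00311183]), 'opening': 1.0011098504009677}
scene 567.5826060147626 [ 1.0102209  -0.60532419  1.0999885 ] [[0.76, 0.65, 0.01], [0.51, -0.59, -0.63], [-0.4, 0.48, -0.78]]
top 433.8972592473702 [0.31647829 0.02848834 1.0304736 ] [[0.02, -1.0, -0.0], [-0.99, -0.02, -0.17], [0.17, 0.01, -0.99]]
wrist 391.4040676615433 [0.28348467 0.61576276 0.3824645 ] [[-0.31, -0.95, 0.0], [-0.91, 0.3, 0.29], [-0.27, 0.09, -0.96]]
```

View pics/scene0.png

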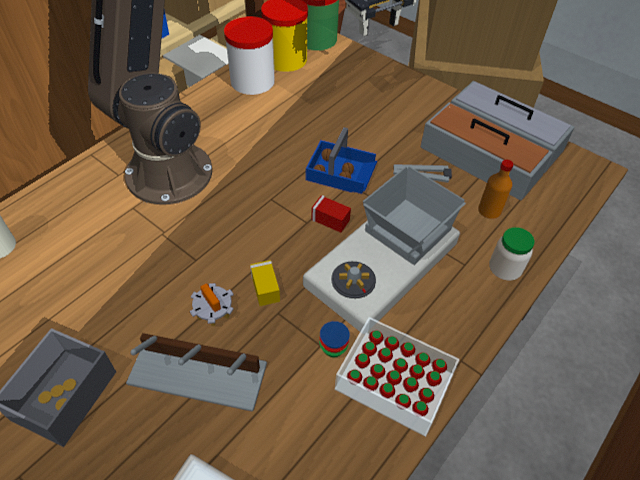

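View pics/top0.png

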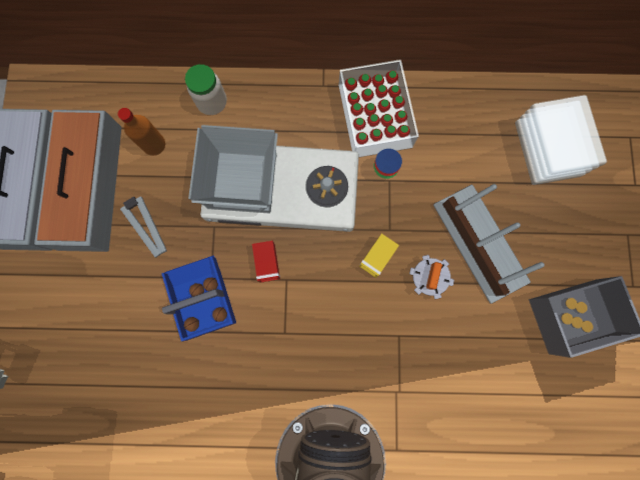

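View pics/wrist0.png

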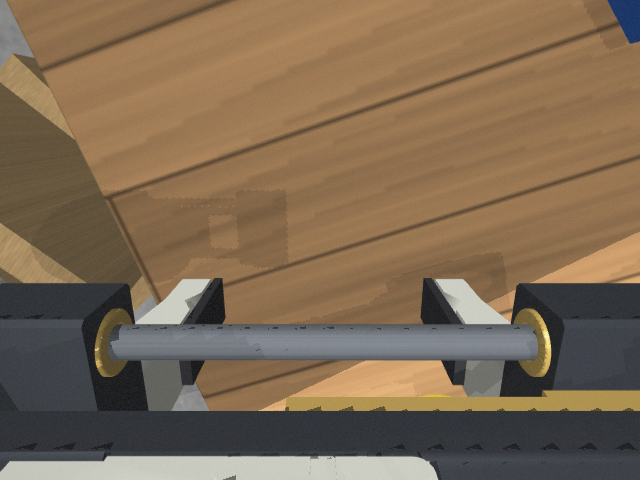

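Run:
```python
from h import *
im=cv2.imread("pics/top0.png")
a=cv2.resize(im[110:310,180:380],(800,800),interpolation=cv2.INTER_CUBIC)[:, :]
cv2.imwrite("pics/t_mill.png",cv2.resize(im[115:265,185:385],(800,600),interpolation=cv2.INTER_CUBIC))
cv2.imwrite("pics/t_right.png",cv2.resize(im[170:320,350:550],(800,600),interpolation=cv2.INTER_CUBIC))
cv2.imwrite("pics/t_tote.png",cv2.resize(im[220:370,120:320],(800,600),interpolation=cv2.INTER_CUBIC))
im=cv2.imread("pics/scene0.png")
cv2.imwrite("pics/s_tote.png",cv2.resize(im[110:260,280:480],(800,600),interpolation=cv2.INTER_CUBIC))
```

```text
(no output)
```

View pics/t_mill.png

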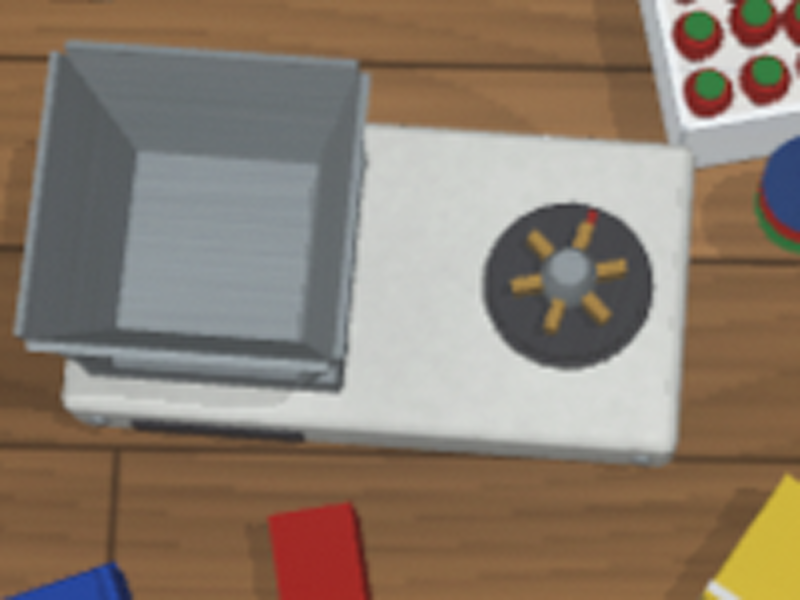

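View pics/t_right.png

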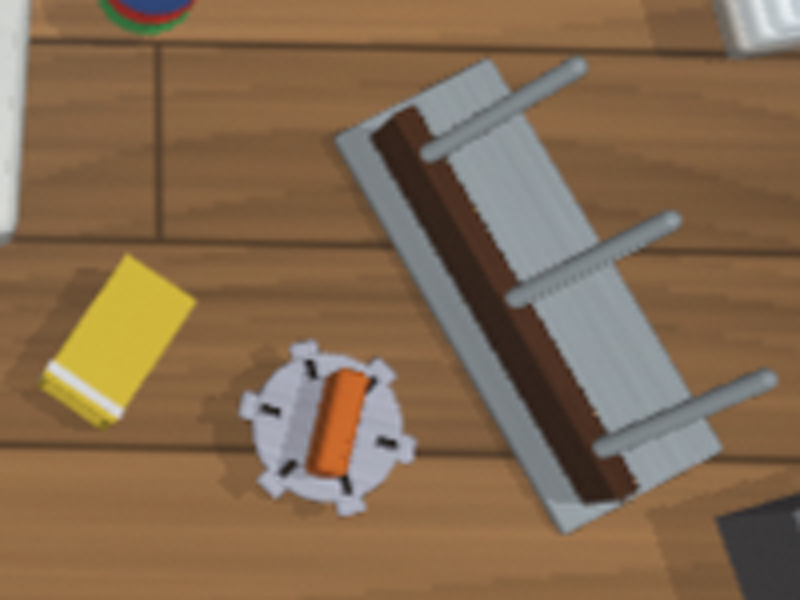

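View pics/t_tote.png

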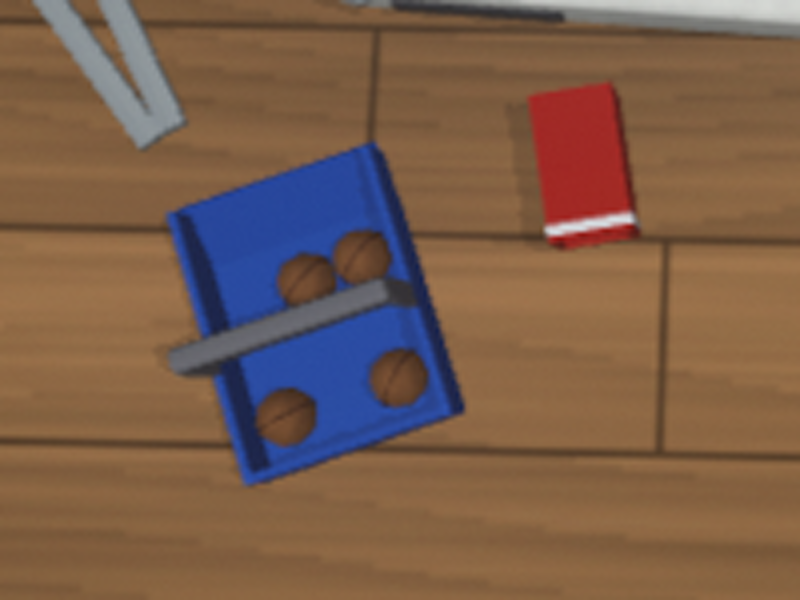

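View pics/s_tote.png

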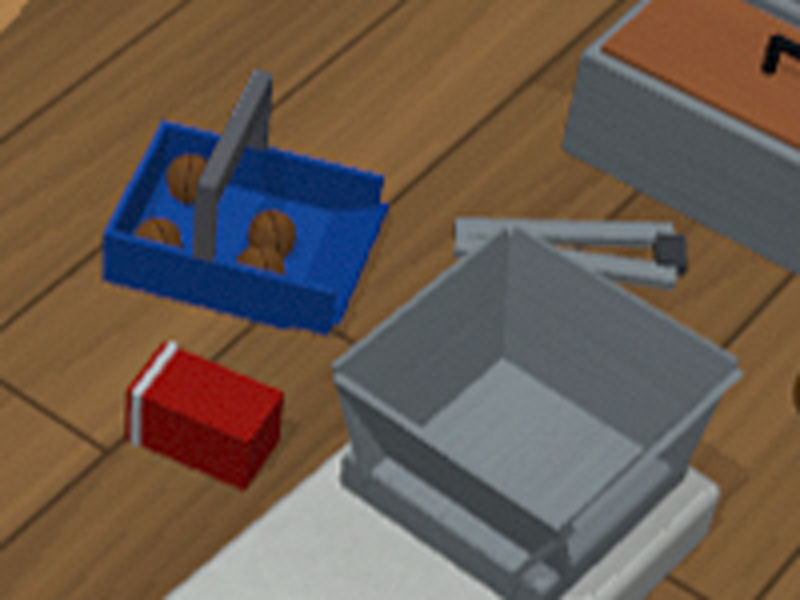

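```bash
cat > m.py <<'E'
from h import *
def rect(P):
    r=cv2.minAreaRect((P[:,:2]*1000).astype(np.float32)); return [np.round(x,1) for x in (r[0][0],r[0][1],r[1][0],r[1][1],r[2])]
def zone(c,box,zlo,zhi):
    u0,v0,u1,v1=box; P=cloud(c)[v0:v1,u0:u1].reshape(-1,3)
    return P[(P[:,2]>zlo)&(P[:,2]<zhi)]
E
python3 - <<'E'
from m import *
import pickle
c=pickle.load(open("top0.pkl","rb"))
for n,b,l,h in [("hop rim",(180,115,285,225),.144,.16),("base",(190,140,360,235),.045,.055),("wheelbar",(405,250,460,305),.066,.08),("wheeldisc",(405,250,460,305),.034,.042),("red",(245,235,285,290),.044,.055),("yel",(355,225,405,285),.044,.055),("totebar",(155,280,225,320),.105,.12),("rackbar",(430,180,530,305),.058,.066),("pegs",(430,180,550,305),.12,.2),("platetop",(300,160,355,212),.055,.0615),("posttip",(300,160,355,212),.083,.09),("star",(300,160,355,212),.069,.075),("cases",(370,145,405,185),.06,.08)]:
    P=zone(c,b,l,h); print(n,len(P),rect(P) if len(P)>3 else "",P.mean(0).round(4))
for z in (.058,.072):print("dash",wp(c,185+592/4,115+216/4,z))
print("tip",wp(c,327.5,182,.086),"plate",wp(c,327,186.3,.058))
# pegs tips
P=zone(c,(430,180,550,305),.12,.2)
for p in P[::3]: print(p.round(3),end=' ')
E
```

```text
hop rim 1262 [np.float64(627.5), np.float64(218.9), np.float64(174.4), np.float64(173.9), np.float64(86.9)] [0.6369 0.2264 0.1511]
base 5663 [np.float64(635.2), np.float64(126.4), np.float64(360.6), np.float64(217.3), np.float64(87.0)] [0.6067 0.0736 0.0509]
wheelbar 223 [np.float64(410.7), np.float64(-224.4), np.float64(18.3), np.float64(59.3), np.float64(75.6)] [ 0.4104 -0.2237  0.0727]
wheeldisc 895 [np.float64(410.9), np.float64(-224.7), np.float64(101.1), np.float64(93.5), np.float64(13.3)] [ 0.4099 -0.2226  0.039 ]
red 800 [np.float64(439.3), np.float64(157.0), np.float64(86.3), np.float64(48.4), np.float64(10.6)] [0.4388 0.1568 0.0492]
yel 783 [np.float64(458.3), np.float64(-104.8), np.float64(48.1), np.float64(86.3), np.float64(56.0)] [ 0.4579 -0.1047  0.0493]
totebar 396 [np.float64(342.1), np.float64(303.3), np.float64(14.2), np.float64(120.0), np.float64(20.7)] [0.3419 0.3029 0.1116]
rackbar 734 [np.float64(452.0), np.float64(-267.9), np.float64(249.5), np.float64(148.3), np.float64(28.5)] [ 0.4787 -0.324   0.0628]
pegs 190 [np.float64(512.2), np.float64(-379.4), np.float6
[... 1511 characters left out ...]
81  0.132] [ 0.511 -0.387  0.13 ] [ 0.509 -0.375  0.126] [ 0.509 -0.379  0.129] [ 0.508 -0.372  0.122] [ 0.507 -0.376  0.127] [ 0.506 -0.37   0.121] [ 0.506 -0.376  0.122] [ 0.437 -0.427  0.13 ] [ 0.435 -0.424  0.128] [ 0.434 -0.427  0.135] [ 0.435 -0.434  0.132] [ 0.433 -0.424  0.127] [ 0.433 -0.428  0.133] [ 0.433 -0.434  0.133] [ 0.431 -0.421  0.125] [ 0.431 -0.425  0.13 ] [ 0.43  -0.429  0.134] [ 0.429 -0.416  0.126] [ 0.429 -0.421  0.128] [ 0.428 -0.425  0.134] [ 0.428 -0.431  0.134] [ 0.427 -0.416  0.121] [ 0.427 -0.419  0.128] [ 0.427 -0.425  0.129] [ 0.426 -0.429  0.133] [ 0.425 -0.416  0.122] [ 0.425 -0.42   0.125] [ 0.424 -0.424  0.13 ] [ 0.423 -0.42   0.122] [ 0.423 -0.425  0.124]
```

Run:
```python
from m import *
import pickle
c=pickle.load(open("top0.pkl","rb"))
im=c["image"].astype(int)
b,g,r=im[...,0],im[...,1],im[...,2]
P=cloud(c)
m=np.zeros(b.shape,bool); m[160:212,300:355]=1
br=m&(r-b>50)&(g>90)&(P[...,2]>.068)
print(br.sum())
X=P[br]; best=[]
for cx in np.arange(.611,.620,.0005):
  for cy in np.arange(.014,.023,.0005):
    d=X[:,:2]-[cx,cy]; a=np.arctan2(d[:,1],d[:,0]); rr=np.hypot(d[:,0],d[:,1])
    w=(rr>.015)
    z=np.exp(6j*a[w])
    # lateral deviation
    ph=np.angle(z.mean())/6
    dev=((a-ph+np.pi/6)%(np.pi/3)-np.pi/6)*rr
    best.append((np.abs(dev).mean(),cx,cy,np.degrees(ph),rr.max()))
best.sort()
for q in best[:6]: print(q)
red=m&(r>150)&(g<80)
print(red.sum(),P[red].mean(0))
# wheel ticks: dark pixels on disc
m=np.zeros(b.shape,bool); m[250:305,405:460]=1
br=m&(r<70)&(P[...,2]>.03)&(P[...,2]<.05)
X=P[br];d=X[:,:2]-[.4107,-.2245]; rr=np.hypot(d[:,0],d[:,1]);w=rr>.02
print(w.sum(),np.degrees(np.angle(np.exp(6j*np.arctan2(d[w,1],d[w,0])).mean())/6))
st=ctrl.observe()
# tool axes
from scipy.spatial.transform import Rotation as R
print(R.from_rotvec(st["orientation"]).as_matrix().round(3))
```

```text
130
(np.float64(0.0031084189422619867), np.float64(0.6154999999999995), np.float64(0.018500000000000003), np.float64(-18.17363924382406), np.float64(0.2991884902495218))
(np.float64(0.003113168001495622), np.float64(0.6159999999999994), np.float64(0.018500000000000003), np.float64(-18.199163698291148), np.float64(0.2996882120006651))
(np.float64(0.0031218575492815872), np.float64(0.6154999999999995), np.float64(0.019000000000000003), np.float64(-18.085686665945744), np.float64(0.29917221520865134))
(np.float64(0.00312876892739195), np.float64(0.6159999999999994), np.float64(0.019000000000000003), np.float64(-18.108951850519727), np.float64(0.2996719640994448))
(np.float64(0.00312946228511645), np.float64(0.6154999999999995), np.float64(0.018000000000000002), np.float64(-18.262350543844907), np.float64(0.299205599952148))
(np.float64(0.0031380733347641894), np.float64(0.6159999999999994), np.float64(0.018000000000000002), np.float64(-18.290376344685498), np.float64(0.2997052931749658))
1 [0.65246216 0.00627417 0.06245581]
32 15.509806152636978
[[ 0.95  -0.312 -0.   ]
 [-0.312 -0.95  -0.001]
 [ 0.     0.001 -1.   ]]
```

>>> {"fn": "apply_moves", "kwargs": {
  "dp": [
    [2,-3,0],
    [2,-3,0],
    [2,-3,0],
    [2,-3,0],
    [2,-3,0],
    [2,-3,0],
    [2,-3,0],
    [2,-3,0],
    [2,-3,0],
    [2,-3,0],
    [2,-3,0],
    [2,-3,0],
    [0,-3,0],
    [0,-3,0],
    [0,-3,0],
    [0,-3,0],
    [0,-3,0],
    [0,-3,0],
    [0,-3,0],
    [0,-3,0]
  ],
  "roll": [0.066,0,0,0,0,0,0,0,0,0,0,0,0,0,0,0,0,0,0,0]
}}

```text
time_s: 2.15
position: [0.4499, 0.0402, 0.2266]
orientation: [-3.117, 0.393, -0.0]
force: [0.3, 0.4, -0.5]
opening: 1.0
```

>>> {"fn": "apply_moves", "kwargs": {
  "dp": [
    [-0.4,-2.65,-1],
    [-0.4,-2.65,-1],
    [-0.4,-2.65,-1],
    [-0.4,-2.65,-1],
    [-0.4,-2.65,-1],
    [-0.4,-2.65,-1],
    [-0.4,-2.65,-1],
    [-0.4,-2.65,-1],
    [-0.4,-2.65,-1],
    [-0.4,-2.65,-1],
    [0,0,0],
    [0,0,0]
  ],
  "roll": [0,0,0,0,0,0,0,0,0,0,0,0],
  "fingers": 5
}}

```text
time_s: 3.35
position: [0.4098, -0.224, 0.1262]
orientation: [3.117, -0.396, -0.002]
force: [0.4, 0.6, 0.3]
opening: 0.568
```

Run:
```python
from m import *
from scipy.spatial.transform import Rotation as R
c=cap("wrist"); cv2.imwrite("pics/w1.png",c["image"])
s=ctrl.observe(); M=R.from_rotvec(s["orientation"]).as_matrix(); print(s["position"],s["joint_positions"].round(2),np.degrees(np.arctan2(M[1,1],M[0,1])))
P=cloud(c).reshape(-1,3); P=P[(P[:,2]>.068)&(P[:,2]<.077)&(np.hypot(P[:,0]-.41,P[:,1]+.2245)<.05)]
print(len(P),rect(P),P.mean(0))
print(px(c,(.41,-.2245,.072)))
```

```text
[ 0.41026149 -0.22357248  0.12660244] [-0.08  0.11 -0.57  0.   -0.89  1.4 ] -104.40941639417647
2732 [np.float64(412.6), np.float64(-226.4), np.float64(17.4), np.float64(59.2), np.float64(74.9)] [ 0.41386848 -0.22671226  0.07020125]
(np.float64(320.9214317189906), np.float64(256.3757415033271))
```

>>> {"fn": "apply_moves", "kwargs": {
  "dp": [
    [0.1,-0.15,-2],
    [0,0,-2],
    [0,0,-2],
    [0,0,-1.5],
    [0,0,-0.8],
    [0,0,0],
    [0,0,0]
  ],
  "roll": [0,0,0,0,0,0,0]
}}

```text
time_s: 4.1
position: [0.412, -0.2249, 0.0442]
orientation: [3.117, -0.392, 0.001]
force: [0.8, 0.7, 0.6]
opening: 0.569
```

>>> {"fn": "apply_moves", "kwargs": {
  "dp": [
    [0,0,0],
    [0,0,0],
    [0,0,0],
    [0,0,0],
    [0,0,0],
    [0,0,0],
    [0,0,0],
    [0,0,0]
  ],
  "roll": [0,0,0,0,0,0,0,0],
  "fingers": 0,
  "squeeze": 40
}}

```text
time_s: 4.9
position: [0.4114, -0.2251, 0.0437]
orientation: [3.117, -0.393, 0.0]
force: [-0.7, 1.6, 3.7]
opening: 0.2
```

>>> {"fn": "apply_moves", "kwargs": {
  "dp": [
    [0,0,2],
    [0,0,3],
    [0,0,3],
    [0,0,3],
    [2.04,2.44,0.5],
    [2.04,2.44,0],
    [2.04,2.44,0],
    [2.04,2.44,0],
    [2.04,2.44,0],
    [2.04,2.44,0],
    [2.04,2.44,0],
    [2.04,2.44,0],
    [2.04,2.44,0],
    [2.04,2.44,0],
    [0,0,0],
    [0,0,0]
  ],
  "roll": [0,0,0,0,-0.066,0,0,0,0,0,0,0,0,0,0,0]
}}

```text
time_s: 6.5
position: [0.6145, 0.0193, 0.157]
orientation: [3.101, -0.494, -0.004]
force: [0.1, 0.3, -2.8]
opening: 0.198
```

Run:
```python
from m import *
from scipy.spatial.transform import Rotation as R
for n in ("wrist","scene","top"):
    c=cap(n); cv2.imwrite(f"pics/{n}2.png",c["image"])
s=ctrl.observe(); M=R.from_rotvec(s["orientation"]).as_matrix(); print(s["position"],s["joint_positions"].round(2),np.degrees(np.arctan2(M[1,0],M[0,0])))
c=cap("scene"); im=c["image"]; cv2.imwrite("pics/s2c.png",cv2.resize(im[180:330,270:470],(800,600)))
```

```text
[0.61438476 0.01818512 0.15809149] [ 0.35  0.31 -0.22 -0.   -1.04  0.91] -18.1887452277213
```

View pics/s2c.png

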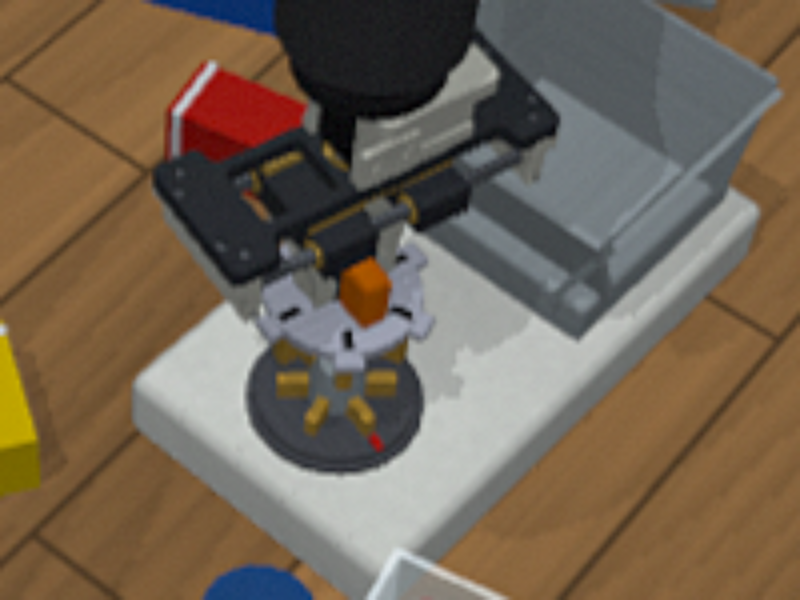

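View pics/wrist2.png

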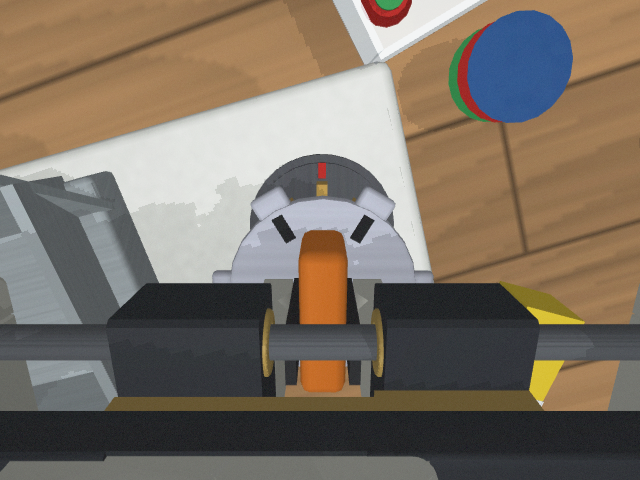

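>>> {"fn": "apply_moves", "kwargs": {
  "dp": [
    [0.1,0,-1],
    [0,0,-1],
    [0,0,-1],
    [0,0,-0.5],
    [0,0,-0.5],
    [0,0,0]
  ],
  "roll": [0,0,0,0,0,0]
}}

```text
time_s: 7.3
position: [0.6159, 0.0188, 0.1176]
orientation: [3.102, -0.496, -0.002]
force: [-0.3, -0.1, -3.2]
opening: 0.203
```

>>> {"fn": "apply_moves", "kwargs": {
  "dp": [
    [0,0,-0.3],
    [0,0,-0.3],
    [0,0,-0.3],
    [0,0,0]
  ],
  "roll": [0,0,0,0]
}}

```text
time_s: 7.7
position: [0.616, 0.0189, 0.1091]
orientation: [3.102, -0.496, -0.001]
force: [-1.3, 0.6, -3.7]
opening: 0.203
```

>>> {"fn": "apply_moves", "kwargs": {
  "dp": [
    [0,0,-0.3],
    [0,0,-0.3],
    [0,0,-0.2],
    [0,0,0],
    [0,0,0],
    [0,0,0]
  ],
  "roll": [0,0,0,0,0,0]
}}

```text
time_s: 8.3
position: [0.6163, 0.0189, 0.1017]
orientation: [3.102, -0.495, 0.0]
force: [-2.0, 1.1, 0.4]
opening: 0.2
```

>>> {"fn": "apply_moves", "kwargs": {
  "dp": [
    [0,0,0],
    [0,0,0],
    [0,0,0],
    [0,0,0],
    [0,0,0],
    [0,0,0],
    [0,0,0],
    [0,0,0],
    [0,0,0],
    [0,0,0],
    [0,0,0],
    [0,0,0],
    [0,0,0],
    [0,0,0],
    [0,0,0],
    [0,0,0],
    [0,0,0]
  ],
  "roll": [0,0,-0.1,-0.1,-0.1,-0.1,-0.1,-0.1,-0.1,-0.1,-0.1,-0.1,-0.1,-0.1,-0.1,0,0]
}}

```text
time_s: 10.0
position: [0.6174, 0.0196, 0.1018]
orientation: [-2.172, 2.267, -0.001]
force: [2.1, 3.3, -1.4]
opening: 0.2
```

```bash
cat > st.py <<'E'
from m import *
from scipy.spatial.transform import Rotation as R
s=ctrl.observe(); M=R.from_rotvec(s["orientation"]).as_matrix(); print(s["time_s"],s["position"].round(4),s["joint_positions"].round(2),"xang",np.degrees(np.arctan2(M[1,0],M[0,0])).round(2),s["force"].round(1),s["wrist_torque"].round(2),"tau6",round(float(s["joint_torque"][5]),2),s["opening"])
E
python3 st.py
```

```text
10.0 [0.6174 0.0196 0.1018] [ 0.35  0.37 -0.28 -0.   -0.92 -0.39] xang -92.46 [ 2.1  3.3 -1.4] [ 1.57 -1.11  0.05] tau6 -0.25 0.2002990003791821
```

>>> {"fn": "apply_moves", "kwargs": {
  "dp": [
    [0,0,0],
    [0,0,0],
    [0,0,0],
    [0,0,0],
    [0,0,0]
  ],
  "roll": [-0.05,-0.05,-0.05,-0.05,0]
}}

```text
time_s: 10.5
position: [0.6175, 0.0194, 0.102]
orientation: [-1.936, 2.472, -0.002]
force: [3.8, 3.7, -1.4]
opening: 0.216
```

```bash
python3 st.py
```

```text
10.5 [0.6175 0.0194 0.102 ] [ 0.35  0.37 -0.28  0.   -0.92 -0.59] xang -103.87 [ 3.8  3.7 -1.4] [ 1.36 -1.57  1.33] tau6 -2.1 0.21577293095306088
```

>>> {"fn": "apply_moves", "kwargs": {
  "dp": [
    [0,0,0],
    [0,0,0],
    [0,0,0]
  ],
  "roll": [-0.05,-0.05,0]
}}

```text
time_s: 10.8
position: [0.6174, 0.0192, 0.1021]
orientation: [-1.81, 2.566, -0.002]
force: [4.5, 2.1, -1.8]
opening: 0.235
```

```bash
python3 st.py
```

```text
10.8 [0.6174 0.0192 0.1021] [ 0.35  0.37 -0.28  0.   -0.92 -0.69] xang -109.59 [ 4.5  2.1 -1.8] [ 1.05 -1.78  1.59] tau6 -2.28 0.23497139390710692
```

>>> {"fn": "apply_moves", "kwargs": {
  "dp": [
    [0,0,0],
    [0,0,0],
    [0,0,0],
    [0,0,0],
    [0,0,0]
  ],
  "roll": [0.05,0.05,0,0,0],
  "fingers": 4.5
}}

```text
time_s: 11.3
position: [0.6159, 0.0185, 0.1015]
orientation: [1.931, -2.477, -0.0]
force: [0.2, -0.9, -1.2]
opening: 0.507
```

>>> {"fn": "apply_moves", "kwargs": {
  "dp": [
    [0,0,1],
    [0,0,2],
    [0,0,3],
    [0,0,3],
    [0,0,3],
    [-1,2,3],
    [-2,3,0],
    [-2,3,0],
    [-2,3,0],
    [-2,3,0],
    [0,0,0]
  ],
  "roll": [0,0,0,0,0,0,0,0,0,0,0],
  "fingers": 8.7
}}

```text
time_s: 12.4
position: [0.5246, 0.1614, 0.2529]
orientation: [-1.935, 2.473, 0.001]
force: [0.8, 0.0, -0.1]
opening: 0.993
```

```bash
python3 - <<'E'
from m import *
c=cap("top"); cv2.imwrite("pics/top3.png",c["image"])
P=zone(c,(300,150,360,212),.12,.14); print(len(P), rect(P) if len(P)>3 else 0,P.mean(0))
P=zone(c,(300,150,360,212),.09,.105); print(len(P), rect(P),P.mean(0))
for n,b,l,h in [("red",(235,225,295,295),.044,.055),("yel",(345,215,415,295),.044,.055),("totebar",(155,280,225,320),.105,.12)]:
    P=zone(c,b,l,h); print(n,len(P),rect(P) if len(P)>3 else "",P.mean(0).round(4))
E
python3 st.py
```

```text
242 [np.float64(616.0), np.float64(18.9), np.float64(59.0), np.float64(19.0), np.float64(84.4)] [0.61425043 0.01920821 0.12981047]
966 [np.float64(615.9), np.float64(18.8), np.float64(92.9), np.float64(101.3), np.float64(84.8)] [0.61232892 0.01892136 0.0969975 ]
red 800 [np.float64(439.1), np.float64(156.8), np.float64(86.4), np.float64(48.9), np.float64(10.5)] [0.4387 0.1568 0.0493]
yel 908 [np.float64(483.5), np.float64(-66.8), np.float64(139.7), np.float64(86.5), np.float64(56.5)] [ 0.4677 -0.0958  0.0494]
totebar 395 [np.float64(342.1), np.float64(303.5), np.float64(14.5), np.float64(119.1), np.float64(20.4)] [0.3419 0.3028 0.1115]
12.45 [0.5254 0.1603 0.2528] [ 0.65  0.13 -0.23  0.   -1.21 -0.9 ] xang -103.92 [ 0.3 -0.6  0.3] [ 0.05 -0.09  0.05] tau6 -0.36 0.9916375581818113
```

View pics/top3.png

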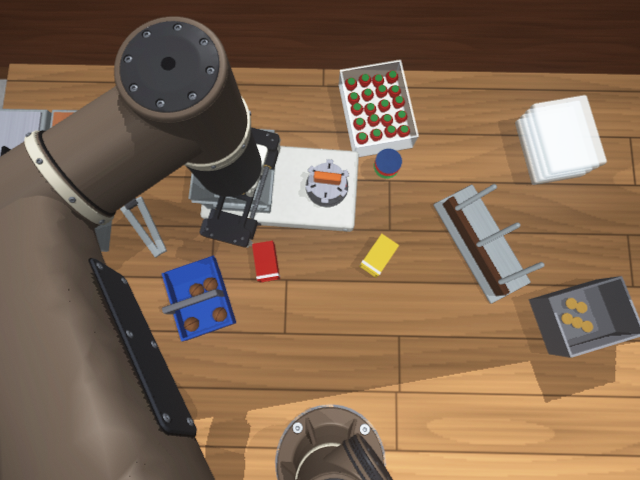

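Run:
```python
from m import *
im=cv2.imread("pics/top3.png")
cv2.imwrite("pics/t3c.png",cv2.resize(im[145:220,280:380],(800,600),interpolation=cv2.INTER_CUBIC))
c=cap("scene");im=c["image"];cv2.imwrite("pics/s3c.png",cv2.resize(im[230:320,300:420],(800,600),interpolation=cv2.INTER_CUBIC))
```

```text
(no output)
```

View pics/t3c.png

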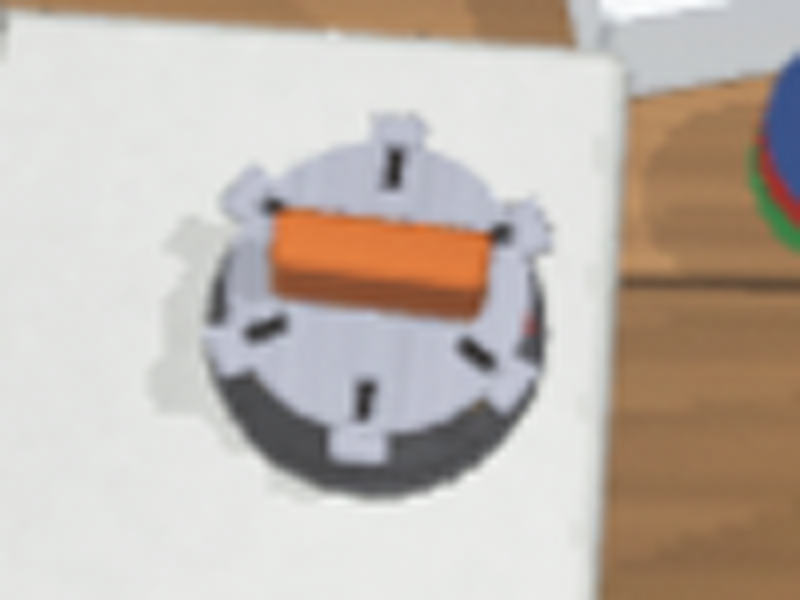

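View pics/s3c.png

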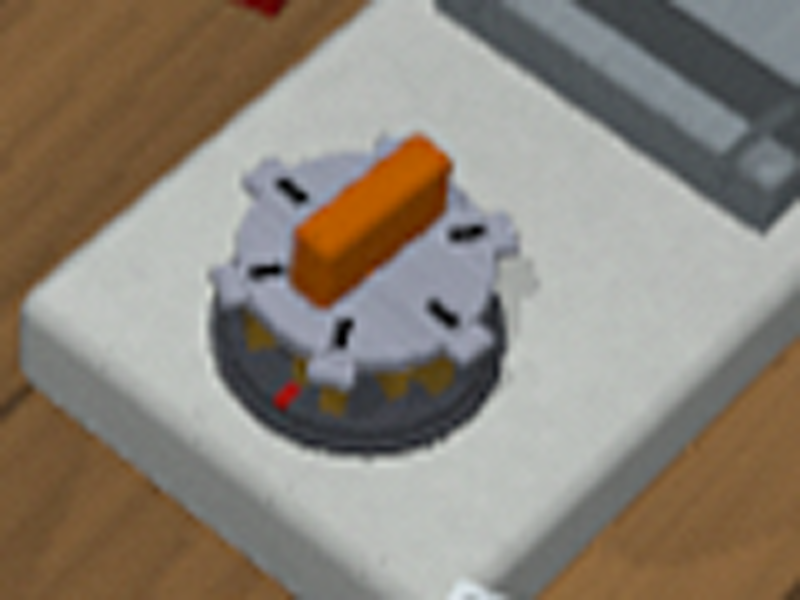

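Run:
```python
from m import *
c=cap("scene")
P=wp(c,343.05,289.4,.0585); d=P[:2]-[.6157,.0186]; print(P,np.hypot(*d),np.degrees(np.arctan2(d[1],d[0])))
# bias check: same in initial scene image
import pickle
c0=pickle.load(open("scene0.pkl","rb")); im=c0["image"].astype(int)[250:310,320:390]
m=(im[...,2]>140)&(im[...,1]<90); v,u=np.nonzero(m); print(len(u),u.mean()+320,v.mean()+250)
P=wp(c0,u.mean()+320,v.mean()+250,.0585); d=P[:2]-[.6157,.0186]; print(P,np.hypot(*d),np.degrees(np.arctan2(d[1],d[0])))
im=c["image"].astype(int)[250:310,320:390]
m=(im[...,2]>120)&(im[...,1]<60); v,u=np.nonzero(m); print(len(u),u.mean()+320,v.mean()+250)
P=wp(c,u.mean()+320,v.mean()+250,.0585); d=P[:2]-[.6157,.0186]; print(P,np.hypot(*d),np.degrees(np.arctan2(d[1],d[0])))
```

```text
[ 0.62059498 -0.02145258  0.0585    ] 0.04035059292396453 -83.03221481529135
4 363.5 290.0
[0.65570281 0.00667556 0.0585    ] 0.041742267298731754 -16.5987938904828
13 346.6923076923077 278.3076923076923
[0.60833922 0.00718491 0.0585    ] 0.013582542972272627 -122.81510425162536
```

>>> {"fn": "apply_moves", "kwargs": {
  "dp": [
    [1.3,-2.2,0],
    [1.3,-2.2,0],
    [1.3,-2.2,0],
    [1.3,-2.2,0],
    [1.3,-2.2,0],
    [1.3,-2.2,0],
    [1.2,-2.2,0],
    [0,0,0],
    [0,0,0]
  ],
  "roll": [0,0,0,0,0,0,0,0,0]
}}

```text
time_s: 13.45
position: [0.6164, 0.0033, 0.2512]
orientation: [1.928, -2.479, -0.0]
force: [0.6, 0.8, -0.1]
opening: 0.995
```

```bash
python3 - <<'E'
from m import *
c=cap("wrist"); cv2.imwrite("pics/w4.png",c["image"])
P=cloud(c).reshape(-1,3); P=P[(P[:,2]>.124)&(P[:,2]<.136)&(np.hypot(P[:,0]-.616,P[:,1]-.0186)<.05)]
print(len(P),rect(P),P.mean(0)); print(px(c,(.6157,.0186,.058)))
E
python3 st.py
```

```text
1749 [np.float64(617.4), np.float64(16.9), np.float64(59.0), np.float64(18.0), np.float64(83.9)] [0.61711015 0.01554949 0.1280136 ]
(np.float64(327.46317982880277), np.float64(221.0186240566032))
13.5 [0.6163 0.004  0.2514] [ 0.32  0.25 -0.09 -0.   -1.24 -0.57] xang -104.2 [-0.1  0.8 -0. ] [ 0.15 -0.07 -0.02] tau6 0.03 0.989720631766867
```

View pics/w4.png

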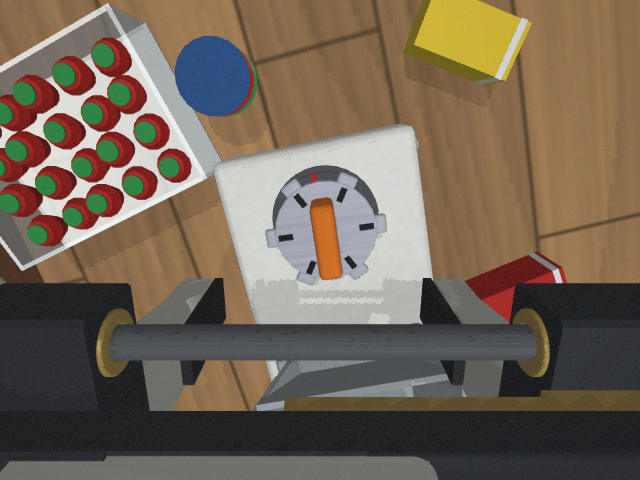

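Run:
```python
from m import *
c=cap("wrist"); im=c["image"].astype(int)
m=np.zeros(im.shape[:2],bool); m[165:195,295:335]=1
m&=(im[...,2]>110)&(im[...,1]<70)&(im[...,0]<70); v,u=np.nonzero(m); print(len(u),u.mean(),v.mean())
for C in [(.6157,.0186),(.617,.0170)]:
  for z in (.058,.060):
    P=wp(c,u.mean(),v.mean(),z); d=P[:2]-C; print(P,np.hypot(*d),np.degrees(np.arctan2(d[1],d[0])))
```

```text
46 312.7826086956522 176.2608695652174
[ 0.61827941 -0.02406591  0.058     ] 0.04274380519986158 -86.54033179792333
[ 0.61815819 -0.02434177  0.06      ] 0.0430120668678211 -86.72369969994178
[ 0.61827941 -0.02406591  0.058     ] 0.04108583099280367 -88.21551920411541
[ 0.61815819 -0.02434177  0.06      ] 0.04135798549405354 -88.39528387846404
```

>>> {"fn": "apply_moves", "kwargs": {
  "dp": [
    [0,1.5,-2.5],
    [0,0,-2.5],
    [0,0,-2.5],
    [0,0,-2.5],
    [0,0,-2],
    [0,0,-2],
    [0,0,-0.9],
    [0,0,0],
    [0,0,0]
  ],
  "roll": [0.14,0,0,0,0,0,0,0,0],
  "fingers": 5
}}

```text
time_s: 14.45
position: [0.6168, 0.0202, 0.1035]
orientation: [-2.101, 2.335, -0.001]
force: [-0.6, 0.3, 0.7]
opening: 0.574
```

>>> {"fn": "apply_moves", "kwargs": {
  "dp": [
    [0,0,0],
    [0,0,0],
    [0,0,0],
    [0,0,0],
    [0,0,0],
    [0,0,0],
    [0,0,0]
  ],
  "roll": [0,0,0,0,0,0,0],
  "fingers": 0,
  "squeeze": 60
}}

```text
time_s: 15.15
position: [0.6173, 0.0199, 0.1031]
orientation: [-2.1, 2.335, -0.002]
force: [4.3, -0.8, 0.7]
opening: 0.197
```

```bash
python3 st.py
```

```text
15.15 [0.6173 0.0199 0.1031] [ 0.35  0.37 -0.28  0.   -0.92 -0.45] xang -96.06 [ 4.3 -0.8  0.7] [-0.34 -1.67  0.05] tau6 -0.06 0.1970753663437145
```

>>> {"fn": "apply_moves", "kwargs": {
  "dp": [
    [0,0,0],
    [0,0,0],
    [0,0,0]
  ],
  "roll": [-0.03,-0.03,0]
}}

```text
time_s: 15.45
position: [0.6174, 0.02, 0.1031]
orientation: [-2.029, 2.397, -0.002]
force: [4.4, -1.4, 1.1]
opening: 0.2
```

```bash
python3 st.py
```

```text
15.45 [0.6174 0.02   0.1031] [ 0.35  0.37 -0.28  0.   -0.92 -0.52] xang -99.52 [ 4.4 -1.4  1.1] [-0.4  -2.09  1.18] tau6 -1.63 0.20037954861499851
```

>>> {"fn": "apply_moves", "kwargs": {
  "dp": [
    [0,0,0],
    [0,0,0],
    [0,0,0]
  ],
  "roll": [-0.03,-0.03,0]
}}

```text
time_s: 15.75
position: [0.6174, 0.0202, 0.1031]
orientation: [-1.957, 2.456, -0.002]
force: [6.1, -0.7, 1.4]
opening: 0.207
```

```bash
python3 st.py
```

```text
15.75 [0.6174 0.0202 0.1031] [ 0.35  0.37 -0.28  0.   -0.92 -0.58] xang -102.91 [ 6.1 -0.7  1.4] [-0.12 -2.13  1.85] tau6 -2.25 0.2071309839706192
```

>>> {"fn": "apply_moves", "kwargs": {
  "dp": [
    [0,0,0],
    [0,0,0],
    [0,0,0],
    [0,0,0]
  ],
  "roll": [0.03,0.03,0.03,0]
}}

```text
time_s: 16.15
position: [0.6174, 0.0202, 0.1031]
orientation: [-2.064, 2.366, -0.002]
force: [5.6, -0.6, 1.2]
opening: 0.2
```

>>> {"fn": "apply_moves", "kwargs": {
  "dp": [
    [0,0,0],
    [0,0,0],
    [0,0,0],
    [0,0,1],
    [0,0,2],
    [0,0,3],
    [0,0,3],
    [0,0,3],
    [-2,3,3],
    [-3,3,0],
    [-3,3,0],
    [-3,3,0],
    [-3,3,0],
    [-3,3,0],
    [-3,3,0],
    [0,0,0]
  ],
  "roll": [0,0,0,0,0,0,0,0,0,0,0,0,0,0,0,0],
  "fingers": 6
}}

```text
time_s: 17.75
position: [0.4135, 0.2322, 0.2536]
orientation: [-2.069, 2.362, 0.002]
force: [0.5, -1.4, 0.6]
opening: 0.686
```

```bash
python3 - <<'E'
from m import *
c=cap("top"); cv2.imwrite("pics/top5.png",c["image"])
for n,b,l,h in [("wbar",(300,150,360,212),.12,.14),("disc",(300,150,360,212),.09,.105),("tot",(155,270,235,325),.105,.12)]:
    P=zone(c,b,l,h); print(n,len(P),rect(P) if len(P)>3 else "",P.mean(0).round(4))
E
python3 st.py
```

```text
wbar 243 [np.float64(615.2), np.float64(19.2), np.float64(59.3), np.float64(19.0), np.float64(84.4)] [0.6142 0.0191 0.1299]
disc 968 [np.float64(615.4), np.float64(19.1), np.float64(101.6), np.float64(92.1), np.float64(55.2)] [0.6124 0.0189 0.097 ]
tot 49 [np.float64(338.7), np.float64(302.2), np.float64(13.9), np.float64(119.7), np.float64(24.4)] [0.347  0.281  0.1105]
17.8 [0.4147 0.2312 0.2535] [ 0.92  0.   -0.37 -0.   -1.2  -1.06] xang -97.57 [-0.5 -0.8 -0.7] [ 0.   -0.13  0.06] tau6 -0.49 0.6819173676081351
```

>>> {"fn": "apply_moves", "kwargs": {
  "dp": [
    [-1.2,1.2,0],
    [-1.2,1.2,0],
    [-1.2,1.2,0],
    [-1.2,1.2,0],
    [-1.2,1.2,-1],
    [-1.2,1.2,-2],
    [0,0,-2],
    [0,0,-2],
    [0,0,-2],
    [0,0,0],
    [0,0,0]
  ],
  "roll": [0.1,0.1,0.1,0.1,0.09,0,0,0,0,0,0]
}}

```text
time_s: 18.9
position: [0.3449, 0.3014, 0.1631]
orientation: [2.577, -1.796, 0.001]
force: [0.5, 0.3, 0.0]
opening: 0.686
```

```bash
python3 - <<'E'
from m import *
c=cap("wrist"); cv2.imwrite("pics/w6.png",c["image"])
P=cloud(c).reshape(-1,3); P=P[(P[:,2]>.105)&(P[:,2]<.116)&(np.hypot(P[:,0]-.342,P[:,1]-.303)<.07)]
print(len(P),rect(P),P.mean(0))
E
python3 st.py
```

```text
4090 [np.float64(346.7), np.float64(293.9), np.float64(14.0), np.float64(100.5), np.float64(20.5)] [0.34785142 0.29063451 0.10917959]
18.95 [0.3451 0.3019 0.1636] [ 1.15  0.05 -0.54  0.   -0.98 -0.8 ] xang -69.76 [-0.6  0.2  1.6] [ 0.06 -0.02  0.03] tau6 0.01 0.6868376298934897
```

View pics/w6.png

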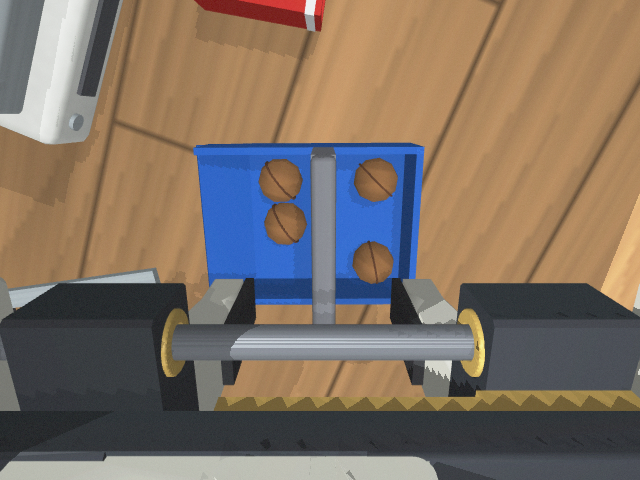

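>>> {"fn": "apply_moves", "kwargs": {
  "dp": [
    [-0.2,0.1,-2],
    [0,0,-2],
    [0,0,-2],
    [0,0,-1.5],
    [0,0,-0.7],
    [0,0,0],
    [0,0,0]
  ],
  "roll": [0,0,0,0,0,0,0]
}}

```text
time_s: 19.65
position: [0.3428, 0.3035, 0.0815]
orientation: [-2.577, 1.795, -0.0]
force: [0.8, 0.4, 0.0]
opening: 0.687
```

>>> {"fn": "apply_moves", "kwargs": {
  "dp": [
    [0,0,0],
    [0,0,0],
    [0,0,0],
    [0,0,0],
    [0,0,0],
    [0,0,0],
    [0,0,0],
    [0,0,0],
    [0,0,1],
    [0,0,1],
    [0,0,2],
    [0,0,2],
    [0,0,2],
    [0,0,2],
    [0,0,2],
    [0,0,2],
    [0,0,2],
    [0,0,2],
    [0,0,1]
  ],
  "roll": [0,0,0,0,0,0,0,0,0,0,0,0,0,0,0,0,0,0,0],
  "fingers": 0,
  "squeeze": 30
}}

```text
time_s: 21.55
position: [0.3424, 0.303, 0.2729]
orientation: [-2.576, 1.794, 0.001]
force: [-0.1, 0.2, -3.3]
opening: 0.161
```

```bash
python3 - <<'E'
from m import *
c=cap("scene"); cv2.imwrite("pics/s7.png",c["image"])
E
python3 st.py
```

```text
21.6 [0.3427 0.3034 0.2736] [ 1.16 -0.04 -0.37  0.   -1.24 -0.8 ] xang -69.71 [-0.6  1.4 -1.3] [ 0.18 -0.06 -0.04] tau6 -0.0 0.15640523949838694
```

View pics/s7.png

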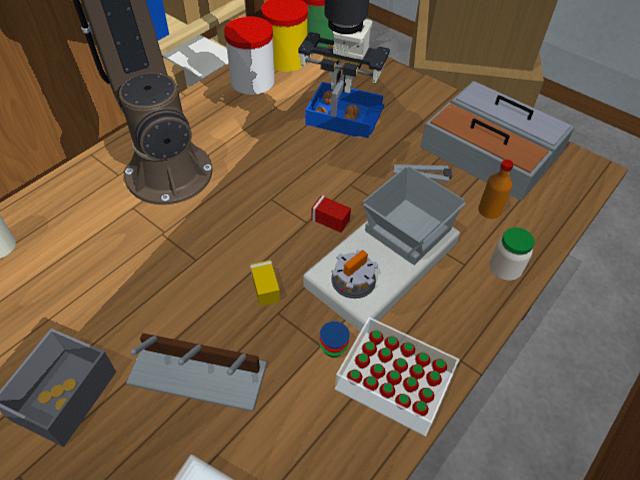

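>>> {"fn": "apply_moves", "kwargs": {
  "dp": [
    [1.6,-0.66,0],
    [1.6,-0.66,0],
    [1.6,-0.66,0],
    [1.6,-0.66,0],
    [1.6,-0.66,0],
    [1.6,-0.66,0],
    [1.6,-0.66,0],
    [1.6,-0.66,0],
    [1.6,-0.66,0],
    [1.6,-0.66,0],
    [1.5,-0.66,0],
    [1.5,-0.66,0],
    [0,0,0],
    [0,0,0],
    [0,0,0]
  ],
  "roll": [-0.034,-0.034,-0.034,-0.034,-0.034,-0.034,-0.034,-0.034,-0.034,-0.034,-0.034,-0.034,0,0,0]
}}

```text
time_s: 23.1
position: [0.532, 0.2237, 0.2704]
orientation: [2.161, -2.28, -0.0]
force: [-0.8, -0.8, -2.8]
opening: 0.158
```

```bash
python3 - <<'E'
from m import *
c=cap("top"); cv2.imwrite("pics/t8.png",c["image"])
c=cap("scene"); cv2.imwrite("pics/s8.png",cv2.resize(c["image"][60:285,280:580],(800,600)))
E
python3 st.py
```

```text
23.2 [0.5319 0.2239 0.2707] [ 0.74  0.17 -0.14 -0.   -1.26 -0.79] xang -93.06 [-0.6 -0.8 -3.6] [ 0.04 -0.05 -0.03] tau6 -0.0 0.15604176154258814
```

View pics/s8.png

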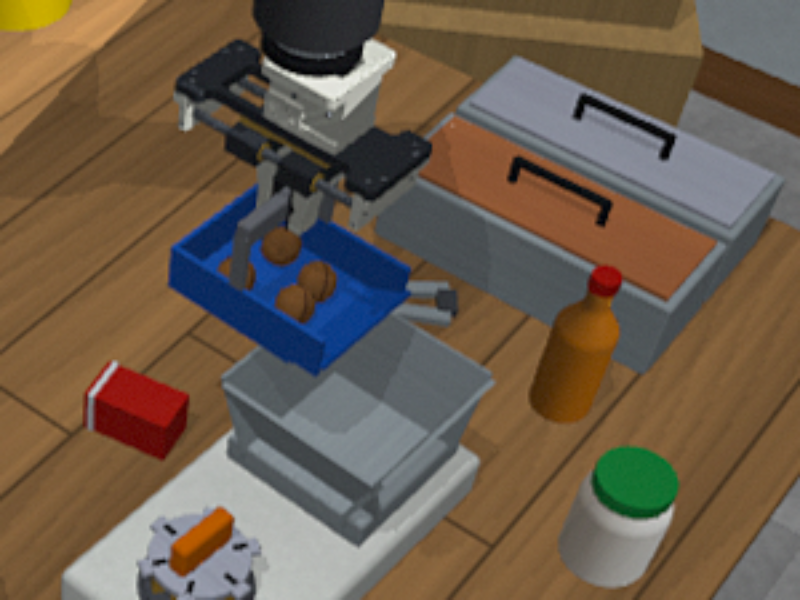

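View pics/t8.png

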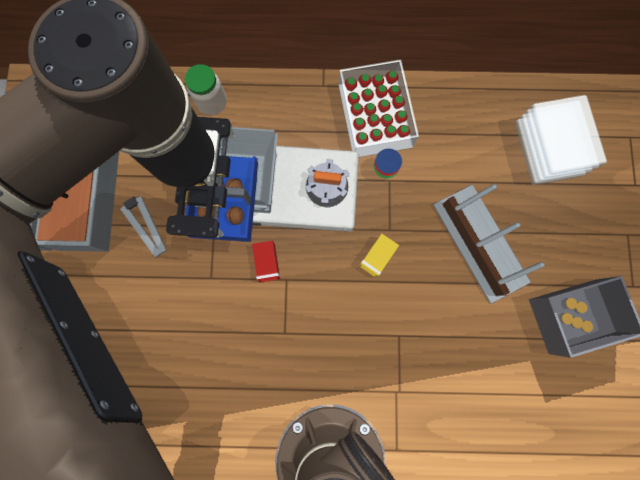

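>>> {"fn": "apply_moves", "kwargs": {
  "dp": [
    [0,0,-1],
    [0,0,-1],
    [0,0,-1],
    [0,0,-0.6],
    [0,0,0],
    [0,0,0]
  ],
  "roll": [0,0,0,0,0,0]
}}

```text
time_s: 23.8
position: [0.5322, 0.2237, 0.2342]
orientation: [2.16, -2.28, -0.0]
force: [-0.2, 0.0, -3.3]
opening: 0.157
```

>>> {"fn": "apply_moves", "kwargs": {
  "dp": [
    [0,0,-0.2],
    [0,0,-0.1],
    [0,0,0],
    [0,0,0]
  ],
  "roll": [0,0,0,0]
}}

```text
time_s: 24.2
position: [0.5327, 0.2238, 0.2335]
orientation: [-2.16, 2.279, -0.001]
force: [-4.5, -0.8, 8.3]
opening: 0.157
```

```bash
python3 st.py
```

```text
24.2 [0.5327 0.2238 0.2335] [ 0.74  0.19 -0.2   0.   -1.18 -0.79] xang -93.07 [-4.5 -0.8  8.3] [-0.21  1.77  0.03] tau6 0.01 0.1567414555991785
```

>>> {"fn": "apply_moves", "kwargs": {
  "dp": [
    [0,0,0],
    [0,0,0],
    [0,0,0],
    [0.44,-0.02,0.05],
    [0.44,-0.02,0.04],
    [0.44,-0.02,0.01],
    [0.44,-0.02,0.01],
    [0.44,-0.02,-0.03],
    [0.44,-0.02,-0.03],
    [0,0,0]
  ],
  "roll": [0,0,0,0,0,0,0,0,0,0],
  "squeeze": 5
}}

```text
time_s: 25.2
position: [0.5593, 0.2224, 0.2317]
orientation: [2.16, -2.281, 0.0]
force: [0.1, 0.2, 2.2]
opening: 0.215
```

```bash
python3 - <<'E'
from m import *
c=cap("scene"); cv2.imwrite("pics/s9.png",cv2.resize(c["image"][60:285,280:580],(800,600)))
E
python3 st.py
```

```text
25.25 [0.559  0.2224 0.2317] [ 0.7   0.24 -0.15  0.   -1.19 -0.76] xang -93.12 [ 0.1 -0.3  2.9] [-0.14  0.3  -0.02] tau6 0.04 0.21140412689581045
```

View pics/s9.png

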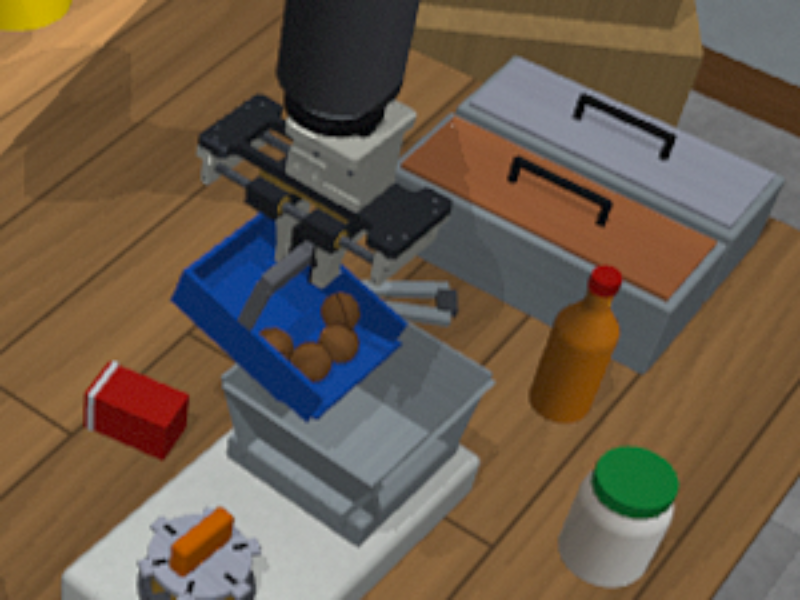

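>>> {"fn": "apply_moves", "kwargs": {
  "dp": [
    [0.44,-0.02,-0.07],
    [0.43,-0.02,-0.07],
    [0.43,-0.02,-0.1],
    [0.43,-0.02,-0.11],
    [0.42,-0.02,-0.14],
    [0.41,-0.02,-0.15],
    [0.41,-0.02,-0.18],
    [0.41,-0.02,-0.18],
    [0.39,-0.02,-0.21],
    [0.38,-0.02,-0.22],
    [0,0,0],
    [0,0,0]
  ],
  "roll": [0,0,0,0,0,0,0,0,0,0,0,0]
}}

```text
time_s: 26.45
position: [0.6003, 0.2205, 0.2177]
orientation: [-2.16, 2.281, -0.0]
force: [-0.2, 0.2, -0.4]
opening: 0.245
```

```bash
python3 - <<'E'
from m import *
c=cap("scene"); cv2.imwrite("pics/s10.png",cv2.resize(c["image"][60:285,280:580],(800,600)))
E
python3 st.py
```

```text
26.5 [0.6002 0.2205 0.2177] [ 0.66  0.31 -0.08 -0.   -1.18 -0.71] xang -93.1 [-0.1 -0.3  1. ] [-0.   -0.03 -0.  ] tau6 -0.0 0.24444681987040096
```

View pics/s10.png

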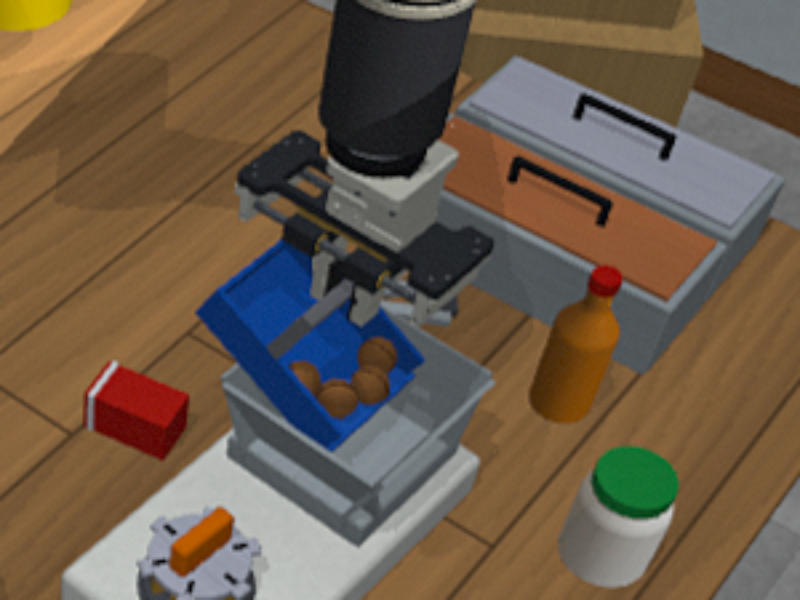

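>>> {"fn": "apply_moves", "kwargs": {
  "dp": [
    [0.37,-0.02,-0.24],
    [0.36,-0.02,-0.25],
    [0.36,-0.02,-0.27],
    [0.35,-0.02,-0.28],
    [0.3,-0.02,-0.3],
    [0.3,-0.02,-0.3],
    [0,0,0],
    [0,0,0],
    [0,0,0]
  ],
  "roll": [0,0,0,0,0,0,0,0,0]
}}

```text
time_s: 27.4
position: [0.6205, 0.2192, 0.2016]
orientation: [2.161, -2.28, -0.0]
force: [-3.3, -0.9, 4.5]
opening: 0.26
```

```bash
python3 - <<'E'
from m import *
c=cap("scene"); cv2.imwrite("pics/s11.png",cv2.resize(c["image"][60:285,280:580],(800,600)))
E
python3 st.py
```

```text
27.45 [0.6204 0.2192 0.2015] [ 0.64  0.35 -0.06 -0.   -1.16 -0.69] xang -93.09 [-4.2 -0.2  4.6] [0.07 1.45 0.01] tau6 -0.0 0.2530213922616201
```

View pics/s11.png

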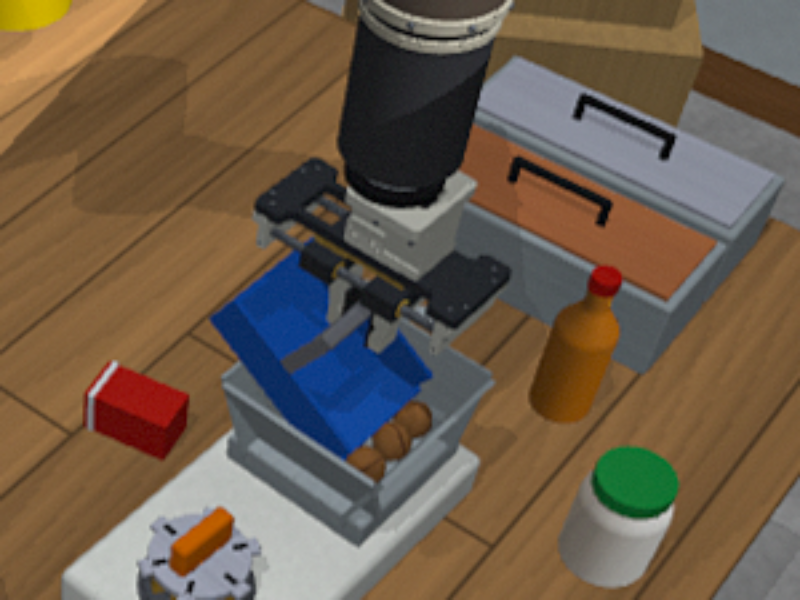

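>>> {"fn": "apply_moves", "kwargs": {
  "dp": [
    [0,0,0],
    [0,0,0],
    [-0.2,0,0.5],
    [-0.2,0,0.5],
    [-0.2,0,0.8],
    [-0.2,0,1],
    [0,0,1],
    [0,0,1],
    [0,0,1.5],
    [0,0,1.5],
    [0,0,1.5],
    [0,0,1.5],
    [0,0,0]
  ],
  "roll": [0,0,0,0,0,0,0,0,0,0,0,0,0],
  "squeeze": 20
}}

```text
time_s: 28.75
position: [0.6136, 0.2196, 0.3125]
orientation: [-2.158, 2.277, -0.002]
force: [-0.7, 0.2, -2.8]
opening: 0.154
```

```bash
python3 - <<'E'
from m import *
c=cap("scene"); cv2.imwrite("pics/s12.png",cv2.resize(c["image"][60:285,280:580],(800,600)))
E
python3 st.py
```

```text
28.8 [0.6131 0.2195 0.3108] [ 0.64  0.28  0.09  0.   -1.38 -0.7 ] xang -93.1 [-0.5 -0.7 -3.3] [ 0.13 -0.07  0.03] tau6 0.0 0.15849649922978087
```

View pics/s12.png

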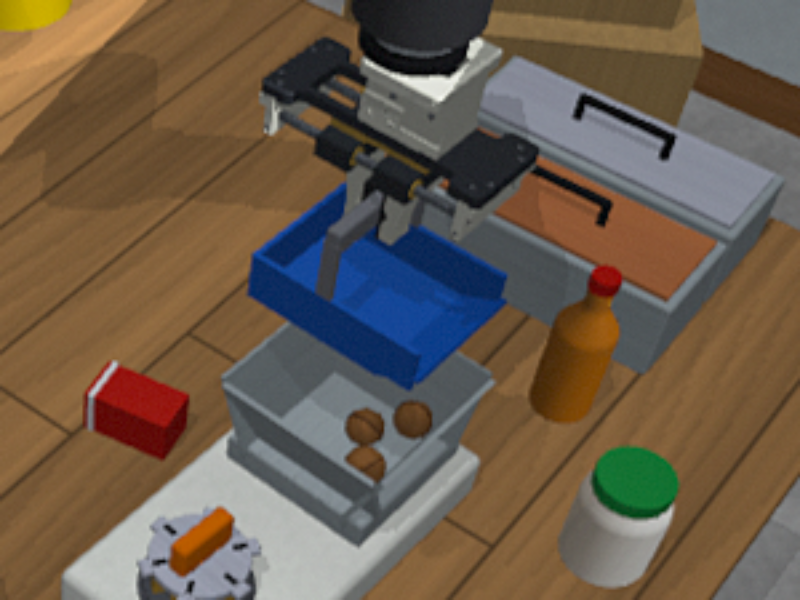

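>>> {"fn": "apply_moves", "kwargs": {
  "dp": [
    [-1.8,0.55,0],
    [-1.8,0.55,0],
    [-1.8,0.55,0],
    [-1.8,0.55,0],
    [-1.8,0.55,0],
    [-1.8,0.55,0],
    [-1.8,0.55,-0.5],
    [-1.8,0.55,-0.5],
    [-1.8,0.55,-0.5],
    [-1.8,0.55,-1],
    [-1.8,0.55,-1],
    [-1.8,0.55,-1],
    [-1.8,0.6,-1],
    [-1.8,0.6,-1],
    [-1.8,0.6,-1],
    [0,0,0],
    [0,0,0]
  ],
  "roll": [0.04,0.04,0.04,0.04,0.04,0.04,0.04,0.04,0.04,0.04,0,0,0,0,0,0,0]
}}

```text
time_s: 30.5
position: [0.3422, 0.3033, 0.2344]
orientation: [-2.572, 1.804, -0.0]
force: [0.2, 0.2, -2.5]
opening: 0.16
```

```bash
python3 - <<'E'
from m import *
c=cap("scene"); cv2.imwrite("pics/s13.png",cv2.resize(c["image"][60:285,280:580],(800,600)))
c=cap("top"); cv2.imwrite("pics/t13.png",c["image"]);cv2.imwrite("pics/t13c.png",cv2.resize(c["image"][115:265,185:385],(800,600)))
E
python3 st.py
```

```text
30.6 [0.3429 0.3034 0.2347] [ 1.16 -0.01 -0.43  0.   -1.15 -0.81] xang -70.15 [ 0.4  0.1 -2.6] [ 0.03 -0.06  0.06] tau6 -0.0 0.15540589261613316
```

View pics/t13c.png

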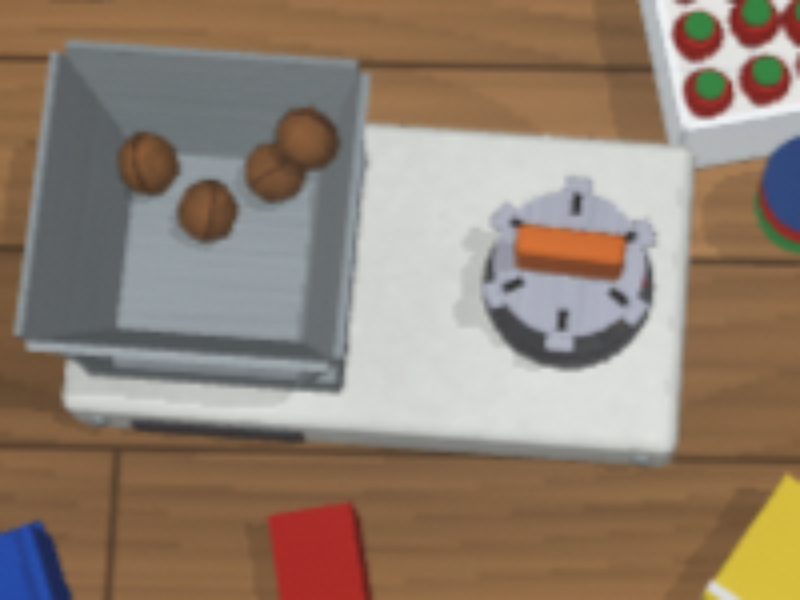

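View pics/s13.png

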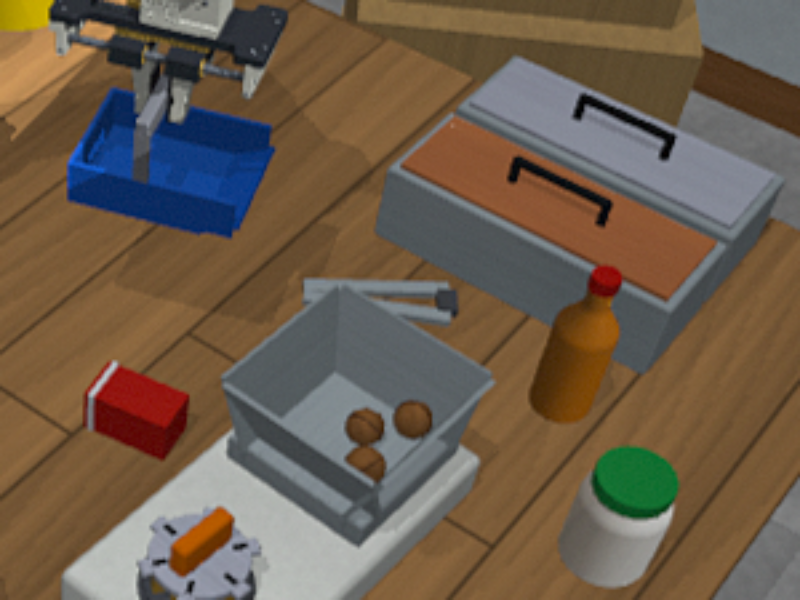

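Run:
```python
from m import *
c=cap("top"); H=np.array([.6275,.2189,.150]); a=np.radians(-3.1); Rz=np.array([[np.cos(a),np.sin(a),0],[-np.sin(a),np.cos(a),0],[0,0,1]])
for u,v in [(147,163),(207,210),(274,172),(307,138)]:
    P=wp(c,185+u/4,115+v/4); ray=P-np.array([.3165,.0285,1.0305]); ray/=np.linalg.norm(ray)
    print((Rz@(P+ray*.0175-H)).round(4))
```

```text
[ 0.0391  0.0398 -0.0518]
[ 0.0149  0.0036 -0.0544]
[ 0.0387 -0.0325 -0.0507]
[ 0.0502 -0.0534 -0.025 ]
```

>>> {"fn": "apply_moves", "kwargs": {
  "dp": [
    [0,0,-2],
    [0,0,-2],
    [0,0,-2],
    [0,0,-2],
    [0,0,-2],
    [0,0,-2],
    [0,0,-1.5],
    [0,0,-0.6],
    [0,0,0],
    [0,0,0]
  ],
  "roll": [0,0,0,0,0,0,0,0,0,0]
}}

```text
time_s: 31.65
position: [0.3431, 0.3037, 0.094]
orientation: [-2.57, 1.806, -0.0]
force: [-0.1, -1.4, -3.5]
opening: 0.155
```

>>> {"fn": "apply_moves", "kwargs": {
  "dp": [
    [0,0,-0.5],
    [0,0,-0.3],
    [0,0,-0.2],
    [0,0,0]
  ],
  "roll": [0,0,0,0]
}}

```text
time_s: 32.05
position: [0.3425, 0.3031, 0.0832]
orientation: [2.57, -1.806, 0.0]
force: [0.8, 0.1, -2.5]
opening: 0.155
```

>>> {"fn": "apply_moves", "kwargs": {
  "dp": [
    [0,0,-0.1],
    [0,0,-0.1],
    [0,0,0]
  ],
  "roll": [0,0,0]
}}

```text
time_s: 32.35
position: [0.3425, 0.3032, 0.0813]
orientation: [2.571, -1.806, 0.0]
force: [-0.7, -0.1, -2.7]
opening: 0.157
```

>>> {"fn": "apply_moves", "kwargs": {
  "dp": [
    [0,0,-0.2],
    [0,0,-0.2],
    [0,0,0]
  ],
  "roll": [0,0,0]
}}

```text
time_s: 32.65
position: [0.3427, 0.3039, 0.0776]
orientation: [-2.57, 1.805, 0.0]
force: [-1.7, 0.5, 1.3]
opening: 0.161
```

>>> {"fn": "apply_moves", "kwargs": {
  "dp": [
    [0,0,-0.1],
    [0,0,0]
  ],
  "roll": [0,0]
}}

```text
time_s: 32.85
position: [0.3427, 0.3044, 0.0773]
orientation: [-2.569, 1.804, 0.001]
force: [-6.0, 0.9, 10.3]
opening: 0.157
```

>>> {"fn": "apply_moves", "kwargs": {
  "dp": [
    [0,0,0],
    [0,0,0],
    [0,0,0],
    [0,0,0],
    [0,0,2],
    [0,0,2],
    [0,0,3],
    [0,0,3],
    [0,0,3],
    [0,0,0]
  ],
  "roll": [0,0,0,0,0,0,0,0,0,0],
  "fingers": 5
}}

```text
time_s: 33.85
position: [0.344, 0.3051, 0.2103]
orientation: [-2.566, 1.801, 0.0]
force: [0.6, -0.6, 0.4]
opening: 0.569
```

```bash
python3 - <<'E'
from m import *
c=cap("scene"); cv2.imwrite("pics/s14.png",c["image"])
c=cap("top"); cv2.imwrite("pics/t14.png",c["image"])
for n,b,l,h in [("red",(235,225,295,295),.044,.055),("yel",(365,215,415,295),.044,.055),("tot",(155,270,235,325),.105,.12)]:
    P=zone(c,b,l,h); print(n,len(P),rect(P) if len(P)>3 else "",P.mean(0).round(4))
E
python3 st.py
```

```text
red 799 [np.float64(439.6), np.float64(156.9), np.float64(86.8), np.float64(49.0), np.float64(10.3)] [0.4387 0.1567 0.0492]
yel 768 [np.float64(458.2), np.float64(-105.0), np.float64(48.3), np.float64(86.6), np.float64(56.7)] [ 0.4584 -0.1058  0.0493]
tot 301 [np.float64(341.2), np.float64(304.1), np.float64(14.9), np.float64(119.7), np.float64(19.5)] [0.3449 0.2923 0.1116]
33.95 [0.3426 0.3034 0.2067] [ 1.16  0.01 -0.48 -0.   -1.09 -0.81] xang -70.19 [ 0.3  0.5 -1.6] [-0.05 -0.01 -0.02] tau6 0.0 0.5669521902532896
```

View pics/s14.png

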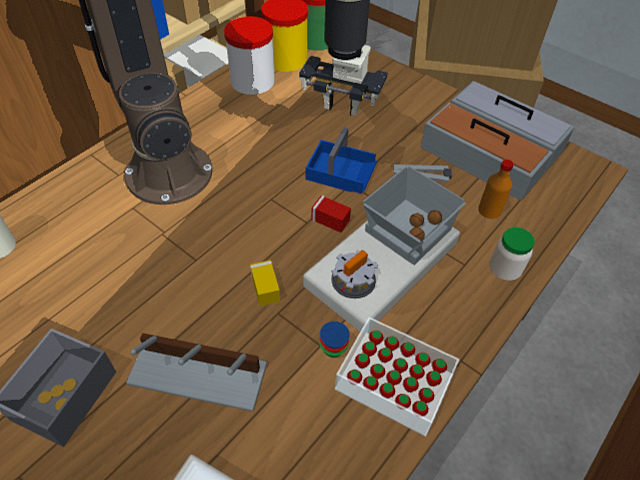

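View pics/t14.png

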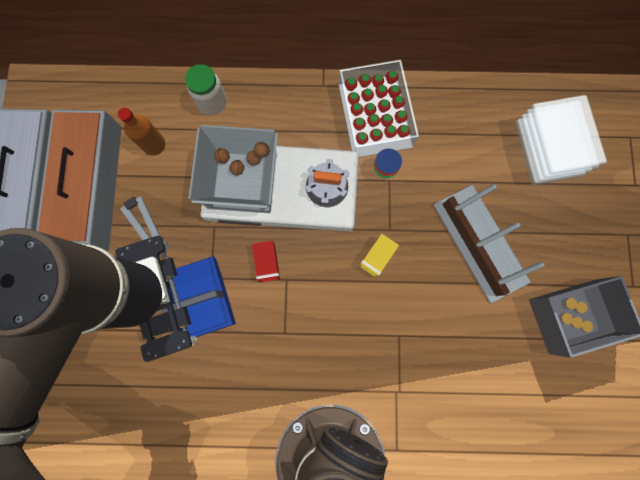

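Run:
```python
from m import *
c=cap("top"); im=c["image"].astype(int); P=cloud(c)
m=np.zeros(im.shape[:2],bool); m[180:305,430:550]=1
br=m&(P[...,2]>.056)&(P[...,2]<.068)&(im[...,2]-im[...,0]>15)
X=P[br]; print(len(X),rect(X))
# pegs: grey points above .075; fit direction in frame
pg=m&(P[...,2]>.075); Y=P[pg]; 
best=None
from scipy.optimize import least_squares
def frame(q):
    a=q[2]; return np.array([np.cos(a),np.sin(a)]),np.array([-np.sin(a),np.cos(a)])
def res(q):
    ex,ey=frame(q); d=Y[:,:2]-q[:2]; x=d@ex; y=d@ey; z=Y[:,2]
    y=y-np.clip(np.round(y/.095),-1,1)*.095
    # axis: from (0,0.060) along 45deg
    s=(x+z-.060)/np.sqrt(2); n=(z-.060-x)/np.sqrt(2)
    over=np.clip(s-.095,0,None)
    return np.sqrt(y**2+n**2+over**2)-.006
r=least_squares(res,[.452,-.268,np.radians(-61.7)],loss="soft_l1",f_scale=.002)
print(len(Y),r.x[:2],np.degrees(r.x[2]),np.abs(res(r.x)).mean())
ex,ey=frame(r.x)
for y in (-.095,0,.095): print(y,r.x[:2]+ex*.0672+ey*y)
for n,b in [("bin",(530,270,640,360)),("plates",(515,90,610,190))]:
    Q=P[b[1]:b[3],b[0]:b[2]].reshape(-1,3);Q=Q[Q[:,2]>.02]; print(n,Q.min(0),Q.max(0))
```

```text
773 [np.float64(482.2), np.float64(-325.4), np.float64(249.2), np.float64(18.1), np.float64(28.7)]
757 [ 0.48221018 -0.32457952] -61.53305879232984 0.06438820321258948
-0.095 [ 0.4307274  -0.42893642]
0 [ 0.51424117 -0.38365452]
0.095 [ 0.59775494 -0.33837262]
bin [ 0.24146776 -0.65690309  0.0200473 ] [0.42169346 0.02848834 1.0304736 ]
plates [ 0.31647829 -0.60782342  0.02000372] [0.83097667 0.02848834 1.0304736 ]
```

>>> {"fn": "apply_moves", "kwargs": {
  "dp": [
    [1.14,-1.43,0],
    [1.14,-1.43,0],
    [1.14,-1.43,0],
    [1.14,-1.43,0],
    [1.14,-1.43,0],
    [1.14,-1.43,-1],
    [1.14,-1.43,-1],
    [1.14,-1.43,-1],
    [1.14,-1.43,-1],
    [1.14,-1.43,-1],
    [0,0,0],
    [0,0,0],
    [0,0,0]
  ],
  "roll": [0.13,0.13,0.13,0.13,0.13,0.13,0.13,0.13,0.13,0.13,0.107,0,0],
  "fingers": 7.2
}}

```text
time_s: 35.3
position: [0.4562, 0.16, 0.1556]
orientation: [3.128, 0.28, -0.002]
force: [0.1, 0.2, 0.2]
opening: 0.82
```

```bash
python3 - <<'E'
from m import *
c=cap("wrist"); cv2.imwrite("pics/w15.png",c["image"])
P=cloud(c).reshape(-1,3); P=P[(P[:,2]>.042)&(P[:,2]<.055)&(np.hypot(P[:,0]-.439,P[:,1]-.157)<.07)]
print(len(P),rect(P),P.mean(0))
E
python3 st.py
```

```text
7641 [np.float64(437.8), np.float64(192.4), np.float64(86.7), np.float64(49.5), np.float64(13.6)] [0.4395424  0.19228691 0.04652497]
35.35 [0.4563 0.1603 0.1559] [ 0.75  0.1  -0.5  -0.   -0.97  1.  ] xang 10.28 [0.3 0.1 0. ] [ 0.   -0.01  0.02] tau6 0.05 0.8222313017472176
```

View pics/w15.png

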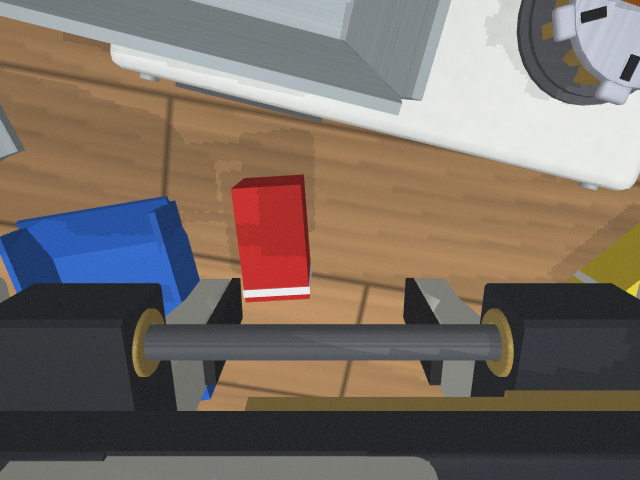

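>>> {"fn": "apply_moves", "kwargs": {
  "dp": [
    [0,1.8,0],
    [-0.1,1.8,-1.5],
    [0,0,-2],
    [0,0,-2],
    [0,0,-2],
    [0,0,0],
    [0,0,0]
  ],
  "roll": [0.058,0,0,0,0,0,0]
}}

```text
time_s: 36.05
position: [0.4556, 0.197, 0.0817]
orientation: [3.118, 0.378, -0.0]
force: [1.0, 0.5, 0.5]
opening: 0.82
```

```bash
python3 - <<'E'
from m import *
c=cap("wrist"); cv2.imwrite("pics/w16.png",c["image"])
P=cloud(c).reshape(-1,3); P=P[(P[:,2]>.042)&(P[:,2]<.055)&(np.hypot(P[:,0]-.439,P[:,1]-.192)<.07)]
print(len(P),rect(P),P.mean(0))
E
python3 st.py
```

```text
10078 [np.float64(437.8), np.float64(192.4), np.float64(86.9), np.float64(49.3), np.float64(13.9)] [0.44935403 0.19526637 0.04650553]
36.1 [0.456  0.1971 0.0822] [ 0.8   0.22 -0.57  0.   -0.79  1.01] xang 13.81 [-0.4 -0.2 -0.3] [-0.07 -0.1   0.  ] tau6 -0.01 0.8177038366877536
```

View pics/w16.png

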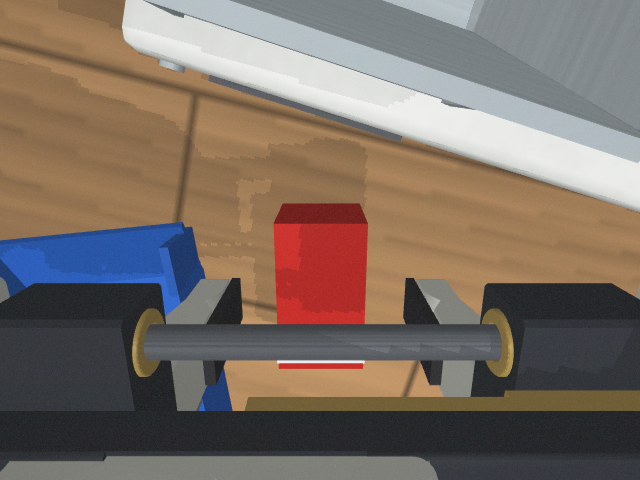

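>>> {"fn": "apply_moves", "kwargs": {
  "dp": [
    [0,0,-2],
    [0,0,-2],
    [0,0,-2],
    [0,0,-1],
    [0,0,-0.4],
    [0,0,0],
    [0,0,0]
  ],
  "roll": [0,0,0,0,0,0,0]
}}

```text
time_s: 36.8
position: [0.4561, 0.1968, 0.0082]
orientation: [-3.118, -0.377, -0.002]
force: [-0.3, -1.3, -0.4]
opening: 0.822
```

>>> {"fn": "apply_moves", "kwargs": {
  "dp": [
    [0,0,0],
    [0,0,0],
    [0,0,0],
    [0,0,0],
    [0,0,0],
    [0,0,1],
    [0,0,2],
    [0,0,3],
    [0,0,3],
    [0,0,3],
    [0,0,3],
    [0,0,3],
    [0,0,2],
    [0,0,0]
  ],
  "roll": [0,0,0,0,0,0,0,0,0,0,0,0,0,0],
  "fingers": 0,
  "squeeze": 10
}}

```text
time_s: 38.2
position: [0.4568, 0.1971, 0.211]
orientation: [-3.116, -0.377, -0.008]
force: [0.1, 0.3, -1.2]
opening: 0.548
```

```bash
python3 - <<'E'
from m import *
c=cap("scene"); cv2.imwrite("pics/s17.png",cv2.resize(c["image"][60:285,250:550],(800,600)))
E
python3 st.py
```

```text
38.25 [0.4559 0.1966 0.2091] [ 0.8   0.07 -0.4  -0.   -1.09  1.01] xang 13.76 [ 0.6 -0.7 -1.3] [-0.04  0.04  0.03] tau6 -0.0 0.5465452633481028
```

View pics/s17.png

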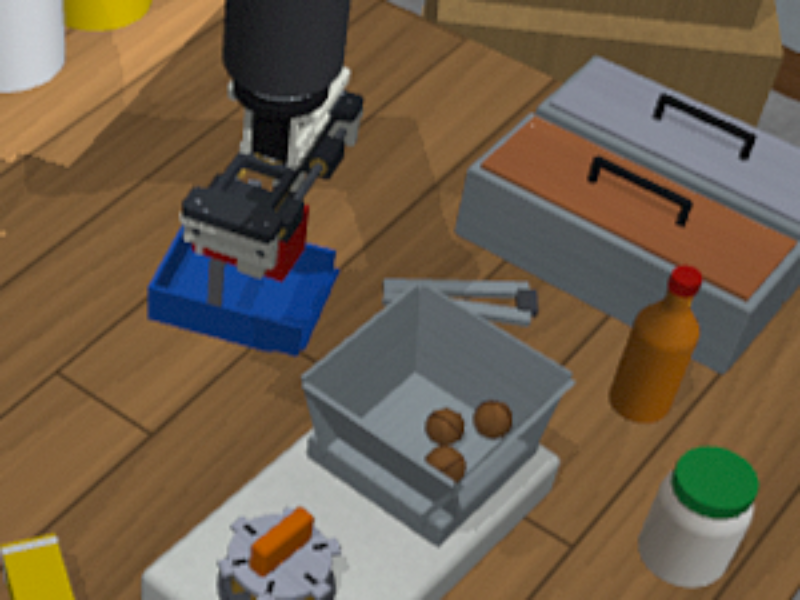

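>>> {"fn": "apply_moves", "kwargs": {
  "dp": [
    [0.89,-3,0],
    [0.89,-3,0],
    [0.89,-3,0],
    [0.89,-3,0],
    [0.89,-3,0],
    [0.89,-3,0],
    [0.89,-3,0],
    [0.89,-3,0],
    [0.89,-3,0],
    [0.89,-3,0],
    [0.89,-3,0],
    [0.89,-3,0],
    [0.89,-3,0],
    [0.89,-3,0],
    [0.89,-3,0],
    [0.89,-3,0],
    [0.89,-3,0],
    [0.89,-3,0],
    [0.89,-3,0],
    [0.89,-3,0]
  ],
  "roll": [-0.066,-0.066,-0.066,-0.066,-0.066,-0.066,-0.066,-0.066,-0.066,-0.066,-0.066,-0.066,-0.066,-0.066,-0.066,-0.066,-0.066,-0.066,-0.066,-0.059]
}}

```text
time_s: 40.25
position: [0.6331, -0.4046, 0.2055]
orientation: [2.698, -1.609, -0.004]
force: [0.8, 0.2, -0.4]
opening: 0.55
```

>>> {"fn": "apply_moves", "kwargs": {
  "dp": [
    [0,0,-2],
    [0,0,-2],
    [0,0,-2],
    [0,0,-2],
    [0,0,-2],
    [0,0,-1],
    [0,0,0],
    [0,0,0]
  ],
  "roll": [0,0,0,0,0,0,0,0]
}}

```text
time_s: 41.05
position: [0.6337, -0.4039, 0.0975]
orientation: [2.7, -1.605, -0.0]
force: [-0.2, -0.3, -0.4]
opening: 0.544
```

```bash
python3 - <<'E'
from m import *
c=cap("scene"); cv2.imwrite("pics/s18.png",cv2.resize(c["image"][270:450,80:320],(800,600)))
c=cap("top"); cv2.imwrite("pics/t18.png",cv2.resize(c["image"][110:320,360:640],(800,600)))
c=cap("wrist"); cv2.imwrite("pics/w18.png",c["image"])
E
python3 st.py
```

```text
41.2 [ 0.6342 -0.404   0.0987] [-0.31  0.57  0.05  0.   -1.05  0.81] xang -61.46 [ 0.9  0.6 -0.5] [ 0.07 -0.04 -0.03] tau6 -0.0 0.5441945469741964
```

View pics/s18.png

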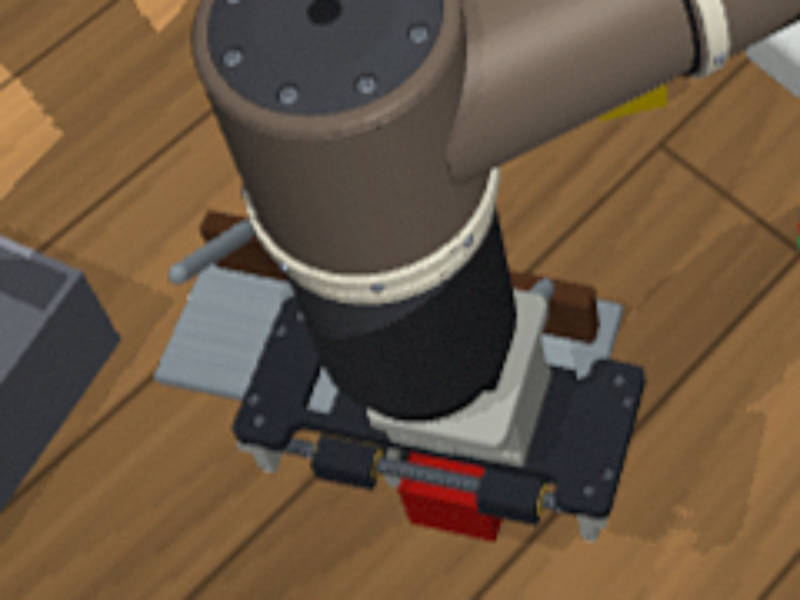

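View pics/t18.png

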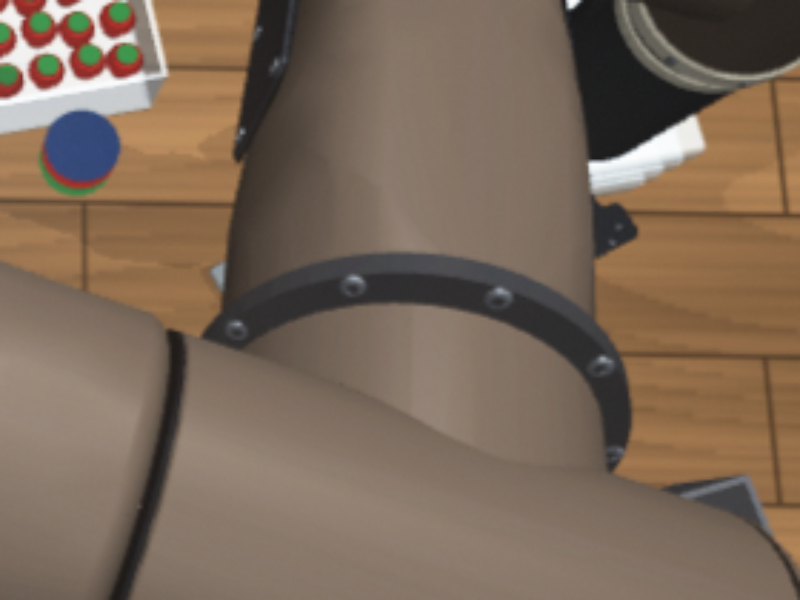

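View pics/w18.png

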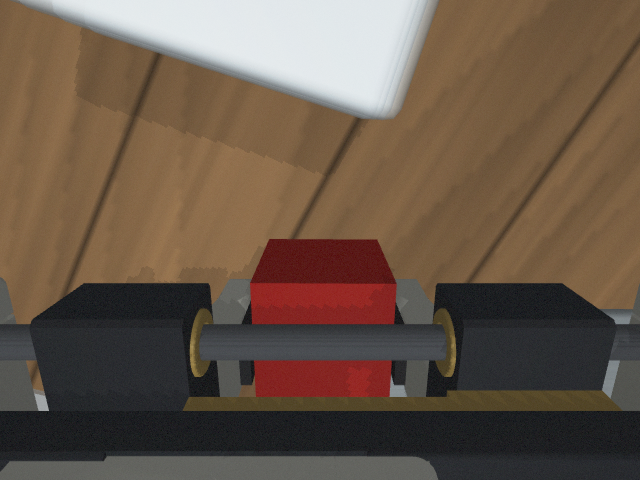

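>>> {"fn": "apply_moves", "kwargs": {
  "dp": [
    [-0.34,0.61,0],
    [-0.34,0.61,0],
    [-0.34,0.61,0],
    [-0.33,0.61,0],
    [-0.33,0.61,0],
    [0,0,0]
  ],
  "roll": [0,0,0,0,0,0],
  "squeeze": 6
}}

```text
time_s: 41.8
position: [0.6165, -0.3723, 0.0977]
orientation: [-2.701, 1.604, -0.0]
force: [0.2, 0.2, -0.1]
opening: 0.549
```

```bash
python3 - <<'E'
from m import *
c=cap("scene"); cv2.imwrite("pics/s19.png",cv2.resize(c["image"][270:450,80:320],(800,600)))
E
python3 st.py
```

```text
41.85 [ 0.6168 -0.3727  0.0977] [-0.27  0.52 -0.03  0.   -1.02  0.77] xang -61.43 [ 1.   0.2 -1.1] [ 0.03 -0.01 -0.02] tau6 -0.05 0.5494768057231402
```

View pics/s19.png

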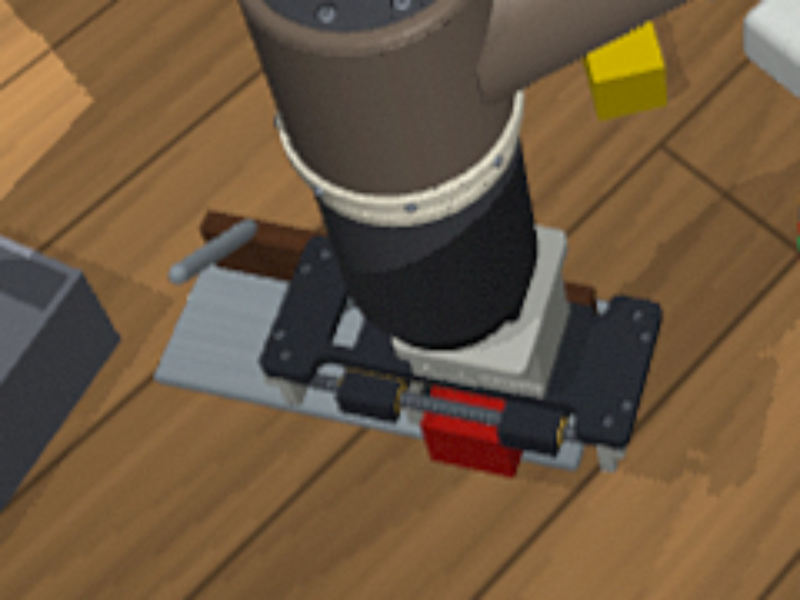

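>>> {"fn": "apply_moves", "kwargs": {
  "dp": [
    [-0.15,0.27,0.2],
    [-0.15,0.27,0.2],
    [-0.15,0.27,0.24],
    [-0.15,0.27,0.24],
    [-0.15,0.27,0.24],
    [0,0,0]
  ],
  "roll": [0,0,0,0,0,0],
  "squeeze": 4
}}

```text
time_s: 42.45
position: [0.6092, -0.3594, 0.1091]
orientation: [-2.7, 1.605, -0.001]
force: [-0.3, -0.1, -0.8]
opening: 0.552
```

```bash
python3 - <<'E'
from m import *
c=cap("scene"); cv2.imwrite("pics/s20.png",cv2.resize(c["image"][300:435,120:300],(800,600)))
E
python3 st.py
```

```text
42.5 [ 0.6092 -0.3594  0.1089] [-0.26  0.49 -0.05 -0.   -1.02  0.76] xang -61.46 [-0.2  0.6 -0.5] [ 0.04 -0.01  0.04] tau6 -0.02 0.5505515728191339
```

View pics/s20.png

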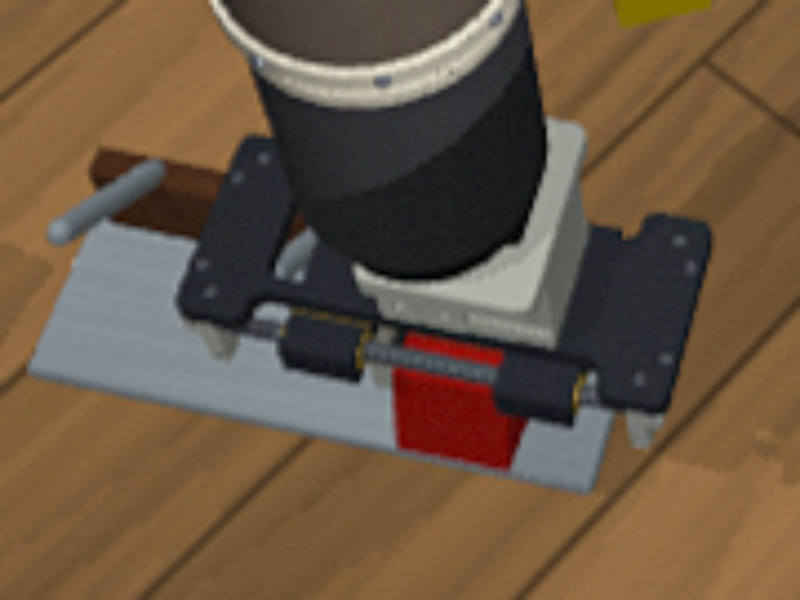

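>>> {"fn": "apply_moves", "kwargs": {
  "dp": [
    [-0.15,0.27,0.24],
    [-0.15,0.27,0.24],
    [-0.15,0.27,0.24],
    [-0.15,0.27,0.24],
    [-0.15,0.27,0.24],
    [0,0,0]
  ],
  "roll": [0,0,0,0,0,0]
}}

```text
time_s: 43.1
position: [0.6017, -0.3458, 0.1211]
orientation: [-2.7, 1.605, -0.0]
force: [-0.5, -0.8, -0.0]
opening: 0.549
```

```bash
python3 - <<'E'
from m import *
c=cap("scene"); cv2.imwrite("pics/s21.png",cv2.resize(c["image"][300:435,120:300],(800,600)))
c=cap("wrist"); cv2.imwrite("pics/w21.png",c["image"])
E
python3 st.py
```

```text
43.2 [ 0.6017 -0.3459  0.1206] [-0.24  0.46 -0.08 -0.   -1.03  0.74] xang -61.46 [ 0.5  0.4 -1.4] [ 0.05 -0.05  0.05] tau6 -0.01 0.5494696814033526
```

View pics/s21.png

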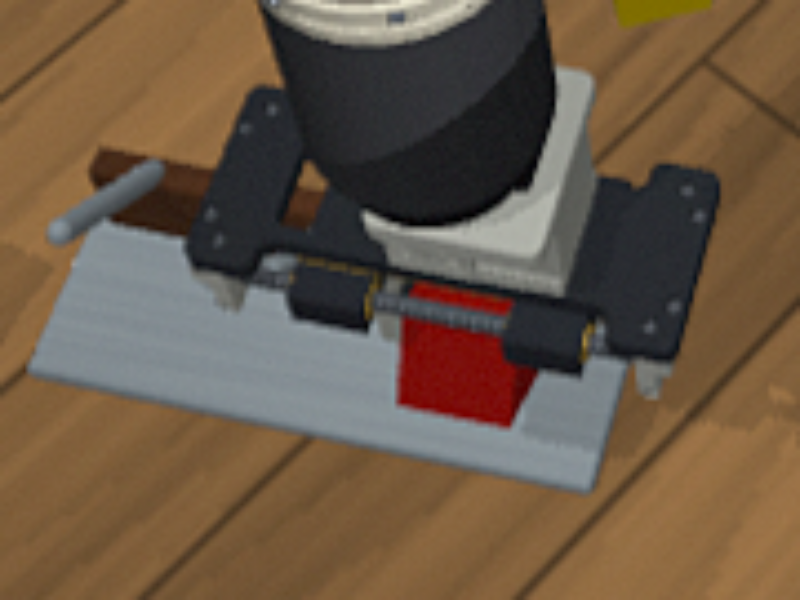

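View pics/w21.png

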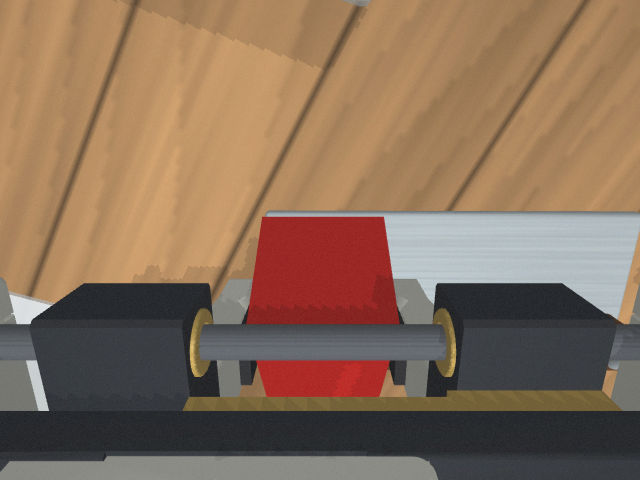

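```bash
cat > tilt.py <<'E'
from m import *
def tilt(hue="red"):
    c=cap("wrist"); im=c["image"].astype(int); P=cloud(c)
    if hue=="red": m=(im[...,2]>80)&(im[...,1]<70)&(im[...,0]<70)
    else: m=(im[...,2]>80)&(im[...,1]>70)&(im[...,0]<60)
    m[:150]=0; m[:, :240]=0; m[:,400:]=0; m[320:362]=0; m[395:]=0
    a=np.radians(-61.4); ex=np.array([np.cos(a),np.sin(a)])
    for r in range(160,395,12):
        row=m[r,250:390]; 
        if row.sum()>40:
            q=np.median(P[r,250:390][row],0); print(r,"x",((q[:2]-PEG)@ex*1000).round(1),"z",((q[2]-.127)*1000).round(1))
import sys
PEG=np.array({"+":(.5978,-.3384),"0":(.5142,-.3837),"-":(.4307,-.429)}[sys.argv[1]]); tilt(sys.argv[2])
E
python3 tilt.py + red
```

```text
220 x 47.8 z 2.4
232 x 44.6 z 7.7
244 x 41.3 z 13.0
256 x 38.5 z 17.8
268 x 35.8 z 22.5
280 x 33.1 z 26.9
292 x 30.6 z 31.0
304 x 28.2 z 35.0
316 x 26.1 z 38.7
364 x 0.4 z 27.2
376 x -9.4 z 21.6
388 x -19.1 z 15.3
```

>>> {"fn": "apply_moves", "kwargs": {
  "dp": [
    [-0.1,0.19,-0.21],
    [-0.1,0.19,-0.21],
    [-0.1,0.19,-0.21],
    [-0.1,0.19,-0.21],
    [-0.1,0.19,-0.21],
    [-0.1,0.19,-0.21],
    [-0.1,0.19,-0.21],
    [0,0,0]
  ],
  "roll": [0,0,0,0,0,0,0,0]
}}

```text
time_s: 44.05
position: [0.5945, -0.3326, 0.1055]
orientation: [2.7, -1.605, -0.001]
force: [0.1, -0.3, -0.1]
opening: 0.55
```

```bash
python3 tilt.py + red; python3 st.py
```

```text
220 x 32.9 z -12.7
232 x 29.5 z -7.4
244 x 26.3 z -2.2
256 x 23.3 z 2.7
268 x 20.8 z 7.4
280 x 18.0 z 11.7
292 x 15.4 z 15.8
304 x 13.3 z 19.8
316 x 10.8 z 23.5
364 x -15.0 z 12.1
376 x -24.4 z 6.5
388 x -34.8 z 0.2
44.1 [ 0.5947 -0.3327  0.1057] [-0.22  0.46 -0.12 -0.   -0.99  0.72] xang -61.46 [-0.6 -0.2 -0.8] [-0.01 -0.07 -0.03] tau6 -0.02 0.5500101504901348
```

>>> {"fn": "apply_moves", "kwargs": {
  "dp": [
    [-0.1,0.19,-0.19],
    [-0.1,0.19,-0.19],
    [-0.1,0.19,-0.19],
    [-0.1,0.19,-0.19],
    [0,0,0]
  ],
  "roll": [0,0,0,0,0]
}}

```text
time_s: 44.6
position: [0.5912, -0.3258, 0.0987]
orientation: [2.7, -1.605, 0.002]
force: [0.7, -2.2, 0.6]
opening: 0.549
```

```bash
python3 tilt.py + red; python3 st.py
```

```text
220 x 25.4 z -18.3
232 x 22.6 z -13.1
244 x 19.0 z -8.1
256 x 16.3 z -3.3
268 x 13.5 z 1.4
280 x 10.7 z 5.6
292 x 7.9 z 9.6
304 x 5.7 z 13.6
316 x 3.5 z 17.3
364 x -22.9 z 5.2
376 x -32.1 z -0.7
388 x -42.9 z -7.6
44.65 [ 0.5911 -0.3258  0.0987] [-0.22  0.46 -0.15  0.   -0.97  0.71] xang -61.46 [ 0.2 -3.4  0.4] [-1.14 -0.32 -0.03] tau6 0.0 0.5511386611393833
```

>>> {"fn": "apply_moves", "kwargs": {
  "dp": [
    [0,0,0],
    [0,0,0],
    [0,0,0],
    [0,0,0],
    [0,0,0]
  ],
  "roll": [0,0,0,0,0],
  "fingers": 7
}}

```text
time_s: 45.15
position: [0.5907, -0.3252, 0.0982]
orientation: [-2.7, 1.605, 0.0]
force: [-0.5, 0.5, 0.1]
opening: 0.794
```

```bash
python3 tilt.py + red; python3 st.py
```

```text
196 x 34.6 z -17.4
208 x 30.6 z -13.9
220 x 27.0 z -10.2
232 x 23.6 z -6.9
244 x 20.0 z -3.5
256 x 16.5 z -0.2
268 x 13.8 z 2.8
280 x 10.3 z 5.9
292 x 7.1 z 8.8
304 x 4.4 z 11.7
316 x -0.4 z 11.3
45.2 [ 0.5907 -0.3252  0.0982] [-0.21  0.46 -0.15 -0.   -0.97  0.71] xang -61.47 [-0.1  0.5 -0.7] [ 0.02 -0.    0.01] tau6 0.0 0.7968432034346056
```

>>> {"fn": "apply_moves", "kwargs": {
  "dp": [
    [0,0,1],
    [0,0,2],
    [0,0,3],
    [0,0,3],
    [0,0,2],
    [-1.17,2.1,0],
    [-1.17,2.1,0],
    [-1.17,2.1,0],
    [-1.17,2.1,0],
    [-1.17,2.1,0],
    [-1.17,2.1,-1],
    [-1.17,2.1,-2],
    [-1.17,2.1,-3],
    [-1.17,2.1,-3],
    [-1.17,2.1,-3],
    [0,0,0],
    [0,0,0]
  ],
  "roll": [0,0,0,0,0,0.1,0.1,0.1,0.1,0.092,0,0,0,0,0,0,0],
  "fingers": 7.2
}}

```text
time_s: 46.9
position: [0.4741, -0.115, 0.0888]
orientation: [3.01, -0.897, 0.0]
force: [-1.0, 0.0, 0.4]
opening: 0.826
```

```bash
python3 - <<'E'
from m import *
c=cap("wrist"); cv2.imwrite("pics/w22.png",c["image"])
P=cloud(c).reshape(-1,3); P=P[(P[:,2]>.042)&(P[:,2]<.055)&(np.hypot(P[:,0]-.458,P[:,1]+.105)<.07)]
print(len(P),rect(P),P.mean(0))
c=cap("scene"); cv2.imwrite("pics/s22.png",cv2.resize(c["image"][300:435,120:300],(800,600)))
E
python3 st.py
```

```text
9421 [np.float64(459.5), np.float64(-106.2), np.float64(48.2), np.float64(87.0), np.float64(56.0)] [ 0.47076398 -0.11371265  0.04651575]
47.0 [ 0.4753 -0.1155  0.0896] [ 0.17  0.19 -0.57  0.   -0.8   0.82] xang -33.25 [-0.4 -0.2  0.5] [-0.02 -0.01  0.09] tau6 -0.0 0.821486331957337
```

View pics/s22.png

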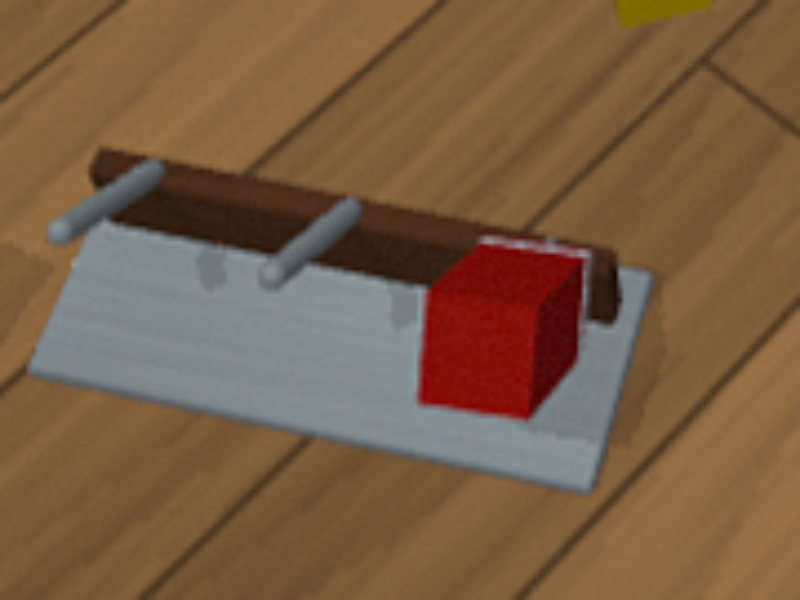

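View pics/w22.png

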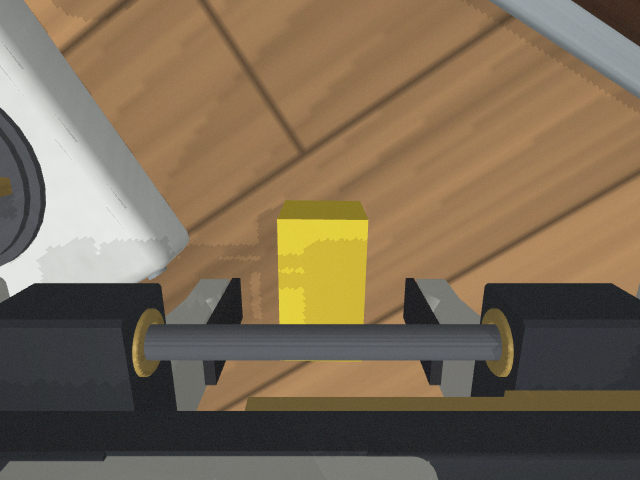

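>>> {"fn": "apply_moves", "kwargs": {
  "dp": [
    [0,0,-2],
    [0,0,-2],
    [0,0,-2],
    [0,0,-1.5],
    [0,0,-0.6],
    [0,0,0],
    [0,0,0]
  ],
  "roll": [0,0,0,0,0,0,0]
}}

```text
time_s: 47.7
position: [0.4747, -0.1155, 0.0081]
orientation: [-3.01, 0.9, -0.002]
force: [0.2, 0.3, 0.1]
opening: 0.824
```

>>> {"fn": "apply_moves", "kwargs": {
  "dp": [
    [0,0,0],
    [0,0,0],
    [0,0,0],
    [0,0,0],
    [0,0,0],
    [0,0,1],
    [0,0,2],
    [0,0,3],
    [0,0,3],
    [0,0,3],
    [0,0,3],
    [0,0,3],
    [0,0,1],
    [0,0,0]
  ],
  "roll": [0,0,0,0,0,0,0,0,0,0,0,0,0,0],
  "fingers": 0,
  "squeeze": 10
}}

```text
time_s: 49.1
position: [0.4745, -0.1152, 0.1991]
orientation: [-3.009, 0.899, -0.005]
force: [0.9, -0.1, -1.6]
opening: 0.55
```

```bash
python3 st.py
```

```text
49.1 [ 0.4745 -0.1152  0.1991] [ 0.17  0.07 -0.43  0.   -1.07  0.82] xang -33.27 [ 0.9 -0.1 -1.6] [ 0.07 -0.01 -0.05] tau6 -0.0 0.5497266749626892
```

Run:
```python
import pickle
from m import *
c=pickle.load(open("top0.pkl","rb")); P=cloud(c)
Q=P[275:360,530:640].reshape(-1,3); Q=Q[(Q[:,2]<.3)&(Q[:,2]>.02)]
print(Q[:,2].max(), np.percentile(Q[:,2],[50,90,98])); print(rect(Q[Q[:,2]>.05]), cv2.boxPoints(cv2.minAreaRect((Q[Q[:,2]>.05][:,:2]*1000).astype(np.float32))))
```

```text
0.09592095432901176 [0.06598689 0.09153273 0.09351703]
[np.float64(328.7), np.float64(-560.3), np.float64(131.1), np.float64(175.1), np.float64(17.2)] [[ 240.26416 -495.99866]
 [ 291.94763 -663.31506]
 [ 417.17682 -624.6322 ]
 [ 365.49335 -457.3158 ]]
```

>>> {"fn": "apply_moves", "kwargs": {
  "dp": [
    [-0.06,-2.92,0],
    [-0.06,-2.92,0],
    [-0.06,-2.92,0],
    [-0.06,-2.92,0],
    [-0.06,-2.92,0],
    [-0.06,-2.92,0],
    [-0.06,-2.92,0],
    [-0.06,-2.92,0],
    [-0.06,-2.92,0],
    [-0.06,-2.92,0],
    [-0.06,-2.92,0],
    [-0.06,-2.92,0],
    [-0.06,-3,0],
    [0,0,-2],
    [0,0,-2],
    [0,0,-2],
    [0,0,-2],
    [0,0,-2],
    [0,0,0],
    [0,0,0]
  ],
  "roll": [-0.05,-0.05,-0.05,-0.05,-0.05,-0.05,-0.05,-0.05,-0.05,-0.041,0,0,0,0,0,0,0,0,0,0]
}}

```text
time_s: 51.1
position: [0.4653, -0.4954, 0.0961]
orientation: [2.701, -1.604, -0.004]
force: [-0.3, 0.1, 0.3]
opening: 0.547
```

```bash
python3 st.py
python3 - <<'E'
from m import *
c=cap("scene"); cv2.imwrite("pics/s23.png",cv2.resize(c["image"][270:450,80:320],(800,600)))
E
```

```text
51.1 [ 0.4653 -0.4954  0.0961] [-0.53  0.47 -0.13  0.   -0.97  1.03] xang -61.41 [-0.3  0.1  0.3] [ 0.01 -0.09  0.06] tau6 -0.0 0.5466810047116223
```

View pics/s23.png

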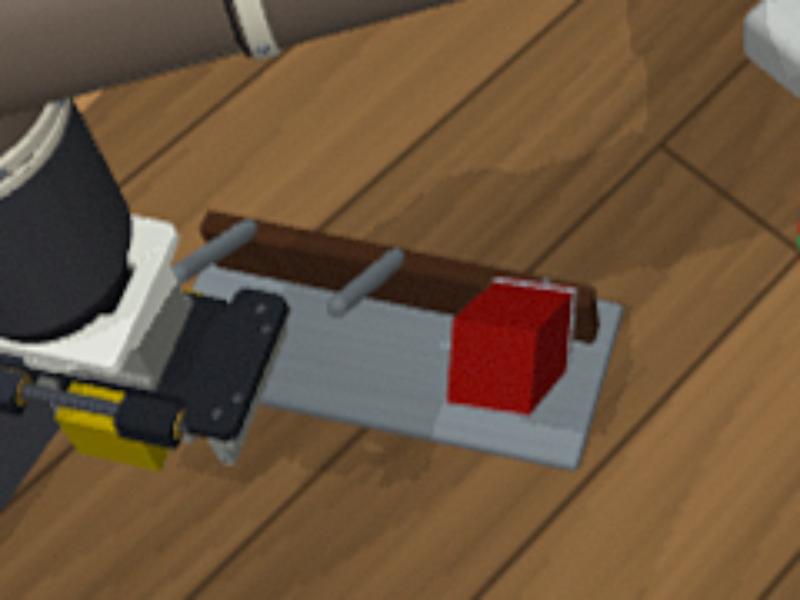

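>>> {"fn": "apply_moves", "kwargs": {
  "dp": [
    [-0.34,0.61,0.1],
    [-0.34,0.61,0],
    [-0.34,0.61,0],
    [-0.33,0.61,0],
    [-0.33,0.61,0],
    [0,0,0]
  ],
  "roll": [0,0,0,0,0,0],
  "squeeze": 6
}}

```text
time_s: 51.75
position: [0.4488, -0.4643, 0.0986]
orientation: [-2.701, 1.603, -0.0]
force: [-0.1, 0.3, -0.7]
opening: 0.543
```

```bash
python3 st.py
```

```text
51.75 [ 0.4488 -0.4643  0.0986] [-0.5   0.41 -0.22 -0.   -0.94  1.  ] xang -61.38 [-0.1  0.3 -0.7] [ 0.04 -0.03  0.05] tau6 -0.09 0.5434471805507508
```

>>> {"fn": "apply_moves", "kwargs": {
  "dp": [
    [-0.15,0.27,0.2],
    [-0.15,0.27,0.2],
    [-0.15,0.27,0.24],
    [-0.15,0.27,0.24],
    [-0.15,0.27,0.24],
    [0,0,0]
  ],
  "roll": [0,0,0,0,0,0],
  "squeeze": 4
}}

```text
time_s: 52.35
position: [0.4415, -0.4514, 0.1099]
orientation: [-2.701, 1.604, -0.0]
force: [-0.6, -0.5, -0.7]
opening: 0.545
```

```bash
python3 tilt.py - yel; python3 st.py
```

```text
232 x 58.1 z -13.7
244 x 55.5 z -5.0
256 x 53.4 z 2.7
268 x 51.7 z 10.1
280 x 49.9 z 16.7
292 x 48.0 z 22.8
316 x 41.0 z 25.5
364 x 18.8 z 19.4
376 x 12.7 z 17.8
388 x 6.1 z 16.1
52.4 [ 0.4415 -0.4514  0.1097] [-0.49  0.38 -0.24 -0.   -0.95  0.99] xang -61.41 [ 0.7  0.3 -0.9] [ 0.04 -0.04 -0.05] tau6 -0.02 0.549585258025578
```

Tilting already (about 15°). Same second half.

>>> {"fn": "apply_moves", "kwargs": {
  "dp": [
    [-0.15,0.27,0.24],
    [-0.15,0.27,0.24],
    [-0.15,0.27,0.24],
    [-0.15,0.27,0.24],
    [-0.15,0.27,0.24],
    [0,0,0]
  ],
  "roll": [0,0,0,0,0,0]
}}

```text
time_s: 53.0
position: [0.434, -0.4378, 0.1219]
orientation: [-2.701, 1.604, -0.0]
force: [0.3, -0.3, -1.1]
opening: 0.548
```

```bash
python3 tilt.py - yel; python3 st.py
```

```text
220 x 48.7 z 4.0
232 x 45.5 z 9.2
244 x 42.4 z 14.5
256 x 39.8 z 19.4
268 x 36.5 z 23.9
280 x 34.2 z 28.4
292 x 31.5 z 32.6
304 x 29.0 z 36.5
316 x 26.9 z 40.4
364 x 1.0 z 28.6
376 x -8.0 z 23.1
388 x -18.2 z 16.9
53.05 [ 0.434  -0.4379  0.1217] [-0.47  0.35 -0.26 -0.   -0.96  0.97] xang -61.4 [-0.9 -0.3 -0.9] [ 0.02 -0.02  0.02] tau6 -0.02 0.5480113272329559
```

Same 31° state as with the red cup; slide down the peg.

>>> {"fn": "apply_moves", "kwargs": {
  "dp": [
    [-0.1,0.19,-0.21],
    [-0.1,0.19,-0.21],
    [-0.1,0.19,-0.21],
    [-0.1,0.19,-0.21],
    [-0.1,0.19,-0.21],
    [-0.1,0.19,-0.21],
    [-0.1,0.19,-0.21],
    [-0.1,0.19,-0.19],
    [-0.1,0.19,-0.19],
    [-0.1,0.19,-0.19],
    [-0.1,0.19,-0.19],
    [0,0,0]
  ],
  "roll": [0,0,0,0,0,0,0,0,0,0,0,0]
}}

```text
time_s: 54.25
position: [0.4232, -0.4172, 0.099]
orientation: [-2.701, 1.604, -0.0]
force: [0.8, -0.5, -2.1]
opening: 0.546
```

```bash
python3 tilt.py - yel; python3 st.py
```

```text
220 x 25.5 z -18.8
232 x 22.2 z -13.7
244 x 19.3 z -8.4
256 x 16.1 z -3.4
268 x 13.5 z 1.2
280 x 10.9 z 5.6
292 x 8.3 z 9.7
304 x 6.1 z 13.6
316 x 3.7 z 17.4
364 x -22.1 z 5.7
376 x -31.1 z 0.2
388 x -41.4 z -6.0
54.3 [ 0.4231 -0.4172  0.099 ] [-0.45  0.34 -0.33 -0.   -0.9   0.95] xang -61.41 [ 1.1 -0.2 -2.4] [-0.09 -0.18  0.02] tau6 -0.01 0.548251704336792
```

>>> {"fn": "apply_moves", "kwargs": {
  "dp": [
    [0,0,0],
    [0,0,0],
    [0,0,0],
    [0,0,0],
    [0,0,0],
    [0,0,1],
    [0,0,2],
    [0,0,3],
    [0,0,3],
    [0,0,3],
    [0,2,2],
    [0,3,0],
    [0,3,0],
    [0,3,0],
    [0,3,0],
    [0,3,0],
    [0,3,0],
    [0,3,0],
    [0,0,0],
    [0,0,0]
  ],
  "roll": [0,0,0,0,0,0,0,0,0,0,0,0,0,0,0,0,0,0,0,0],
  "fingers": 7
}}

```text
time_s: 56.3
position: [0.4234, -0.1868, 0.2401]
orientation: [-2.702, 1.601, -0.002]
force: [0.3, -0.5, 0.6]
opening: 0.798
```

```bash
python3 st.py
python3 - <<'E'
from m import *
c=cap("scene"); cv2.imwrite("pics/s24.png",c["image"]); cv2.imwrite("pics/s24c.png",cv2.resize(c["image"][300:435,120:300],(800,600)))
c=cap("top"); cv2.imwrite("pics/t24.png",c["image"]); P=cloud(c); im=c["image"].astype(int)
for n,b,l,h in [("wbar",(300,150,360,212),.12,.14),("tot",(155,270,235,325),.105,.12),("cases",(370,145,405,185),.06,.08)]:
    Q=zone(c,b,l,h); print(n,len(Q),rect(Q) if len(Q)>3 else "",Q.mean(0).round(4))
Q=zone(c,(115,190,170,260),.006,.02);print("tongs",len(Q),Q.mean(0))
import pickle
c0=pickle.load(open("top0.pkl","rb")); Q=zone(c0,(115,190,170,260),.006,.02);print("tongs0",len(Q),Q.mean(0))
E
```

```text
56.3 [ 0.4234 -0.1868  0.2401] [ 0.01 -0.01 -0.41  0.   -1.17  0.49] xang -61.29 [ 0.3 -0.5  0.6] [ 0.03  0.04 -0.02] tau6 -0.14 0.7975801135124275
wbar 0  [nan nan nan]
tot 401 [np.float64(341.4), np.float64(303.9), np.float64(14.5), np.float64(118.9), np.float64(19.5)] [0.3408 0.3039 0.1116]
cases 213 [np.float64(699.0), np.float64(-116.6), np.float64(35.5), np.float64(70.5), np.float64(0.6)] [ 0.6933 -0.1214  0.067 ]
tongs 908 [0.52363774 0.45712054 0.0095648 ]
tongs0 909 [0.52312345 0.45689637 0.00941661]<stdin>:5: RuntimeWarning: Mean of empty slice.
  ret = um.true_divide(
```

View pics/s24.png

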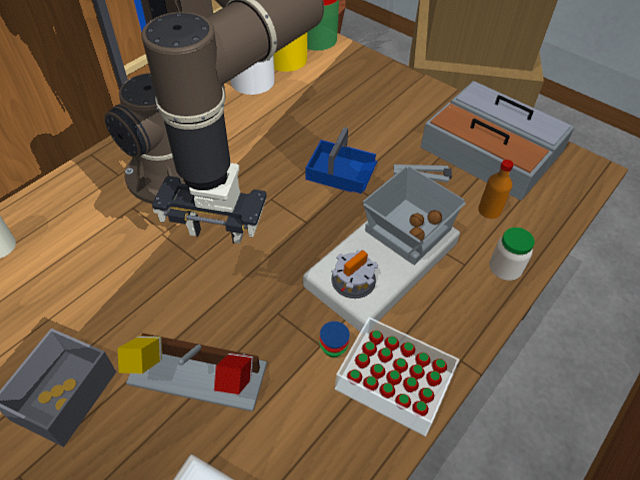

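View pics/s24c.png

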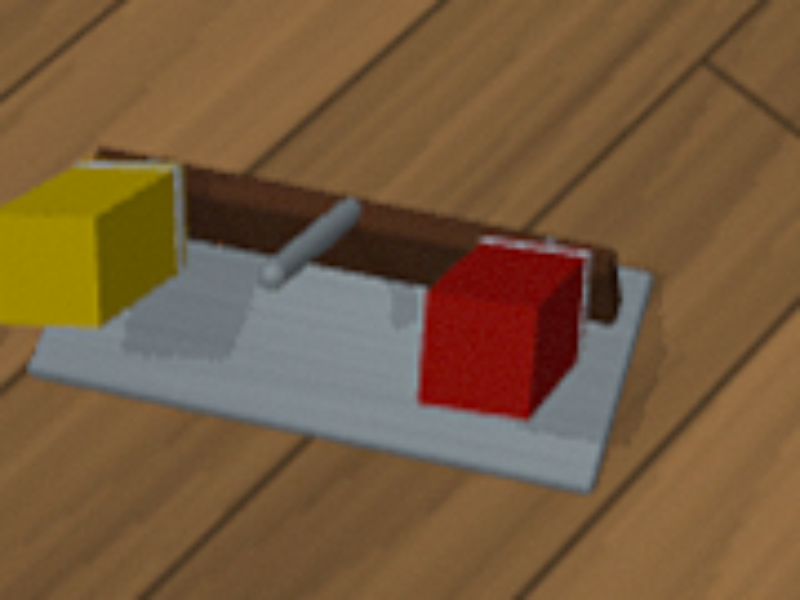

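View pics/t24.png

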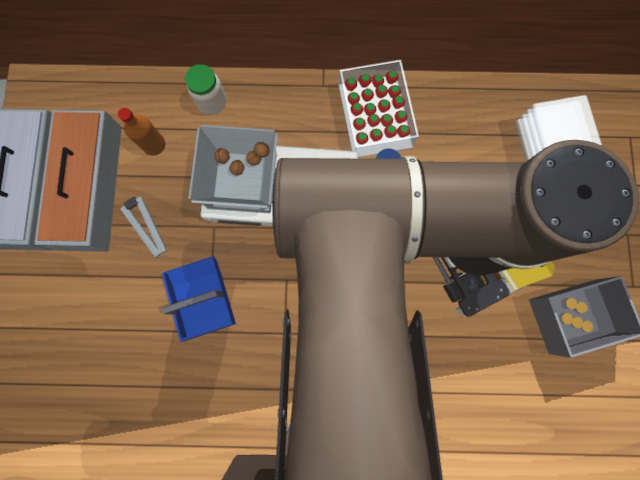

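>>> {"fn": "apply_moves", "kwargs": {
  "dp": [
    [0.3,3,0],
    [0.3,3,0],
    [0.3,3,0],
    [0.3,3,0],
    [0.3,3,0],
    [0.3,3,0],
    [0.3,3,0],
    [0.3,3,0],
    [0.3,3,0],
    [0.3,3,0],
    [0,3,0],
    [0,3,0],
    [0,3,0],
    [0,3,0],
    [0,3,0],
    [0,3,0],
    [0,0,0],
    [0,0,0]
  ],
  "roll": [0,0,0,0,0,0,0,0,0,0,0,0,0,0,0,0,0,0]
}}

```text
time_s: 58.2
position: [0.4536, 0.2925, 0.2386]
orientation: [2.7, -1.604, -0.0]
force: [-0.9, -1.0, -0.4]
opening: 0.799
```

```bash
python3 - <<'E'
from m import *
c=cap("top"); cv2.imwrite("pics/t25.png",c["image"]); P=cloud(c); im=c["image"].astype(int)
for n,b,l,h in [("wbar",(300,150,360,212),.12,.14),("tot",(155,270,235,325),.105,.12),("cases",(370,145,405,185),.06,.08)]:
    Q=zone(c,b,l,h); print(n,len(Q),rect(Q) if len(Q)>3 else "",Q.mean(0).round(4))
a=np.radians(-61.4); ex=np.array([np.cos(a),np.sin(a)]);ey=np.array([-ex[1],ex[0]])
b_,g,r=im[...,0],im[...,1],im[...,2]
for n,m,peg in [("red",(r>90)&(g<60)&(b_<60),(.5978,-.3384)),("yel",(r>90)&(g>80)&(b_<90)&(r-b_>80)&(abs(r-g)<45),(.4307,-.429))]:
    m=m.copy(); m[:, :430]=0; m[:170]=0; m[310:]=0
    Q=P[m]; Q=Q[(Q[:,2]>.04)&(Q[:,2]<.18)]; d=Q[:,:2]-np.array(peg); x=d@ex*1000; y=d@ey*1000; z=Q[:,2]*1000-127
    print(n,len(Q),"x",x.min(),x.max(),"z",z.max(),"y",np.percentile(y,[1,99]))
    # top side face: points left of highest point
    xt=x[np.argmax(z)]; s=x<xt-6; print(" top slope deg",np.degrees(np.arctan(np.polyfit(x[s],z[s],1)[0]))," apex x",xt)
    s=x>xt+6
    if s.sum()>20: print(" bottom slope", np.degrees(np.arctan(np.polyfit(x[s],z[s],1)[0])))
E
python3 st.py
```

```text
wbar 246 [np.float64(615.8), np.float64(18.9), np.float64(59.6), np.float64(19.0), np.float64(83.7)] [0.6141 0.0189 0.1299]
tot 402 [np.float64(340.9), np.float64(304.6), np.float64(14.6), np.float64(119.7), np.float64(19.8)] [0.3407 0.3041 0.1115]
cases 535 [np.float64(683.5), np.float64(-121.0), np.float64(79.5), np.float64(60.7), np.float64(15.8)] [ 0.6766 -0.1229  0.0673]
red 895 x -58.37216370413922 35.431524819477495 z 20.942303562510688 y [-24.11812146  21.70101483]
 top slope deg 45.83419414186033  apex x -1.1708111327054986
 bottom slope -44.24721308868031
yel 1011 x -60.2548044613204 39.51124440538406 z 20.933706460734015 y [-26.5568709   21.91605183]
 top slope deg 44.45906152295709  apex x -1.4430733572232364
 bottom slope -44.85192934269928
58.25 [0.4536 0.2919 0.2387] [ 0.94  0.13 -0.27  0.   -1.18 -0.44] xang -61.46 [-0.4 -0.1  0.5] [ 0.03 -0.05  0.02] tau6 -0.01 0.7977720399142746
```

View pics/t25.png

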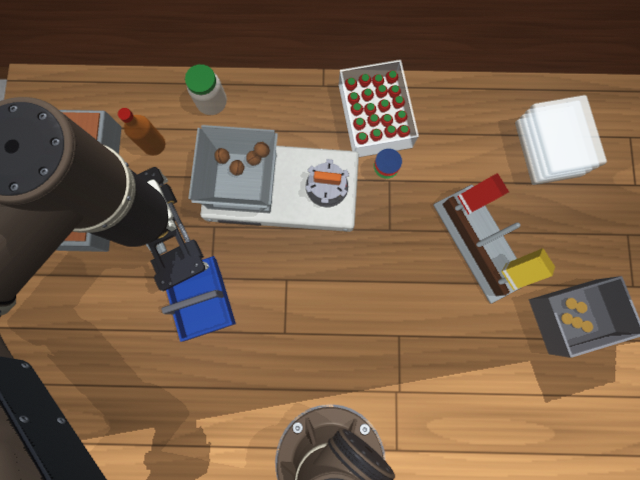

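```bash
python3 -c "
from workcell import ctrl
print(ctrl.job_done())"
```

```text
the job is handed in; nothing more can be done
None
```

The job is handed in at about 58 s of the 210 s allowed, and my last camera checks showed every requirement met. `job_done` gives no verdict, so nothing beyond those checks confirms it.

- **Wheel:** I meshed it on the drive, pressed it home and wound it clockwise to a hard stop. Its measured centre is within about 1 mm of the drive axis. I re-gripped it and turned again to confirm the stop: the wheel would not turn further at over 1.8 N m, against 0.22 N m of friction.
- **Drive angle:** I could not read this directly. The red dash turned only about 70 degrees (1.2 rad) from where it began, less than the 1.5 rad range. That fits only if the drive started about 0.3 rad from its zero stop.
- **Walnuts and tote:** I tipped the tote against the hopper's near rim. All four walnuts seen are in the hopper below its rim. The empty tote stands upright on the counter, with its grip bar at the right height.
- **Cups:** Only the red and yellow cups were present. The red one was knocked about 35 mm aside during the run, so I located it again before gripping it. Both hang mouth-down at about 45 degrees on the two outer pegs. I estimate each cup's inner bottom about 14 mm from its peg end, against the 26 mm limit.
- **Bystanders:** The baking cases and the tongs are within about 1 mm of where they started. The gripper was clear of everything at hand-in.

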